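# Deburr the extruder die and clamp-stack it

## Robot

A 7-joint arm with a two-finger parallel gripper is mounted at the origin on a cart in front of the work surface, level with it; the furniture and walls round the work are solid. World frame = base frame: x ahead of the robot, y to its left, z up, the work surface at z = 0. Lengths are in m, angles in rad, forces in N, time in s.
With the tool pointing down it reaches from about 0.425 to 1.025 m from the base axis. Payload 3.6 kg.
Tool frame: the origin (TCP) lies midway between the tips of the shut fingers; the grasp point (between the pads) lies 19 mm behind it; y points along the fingers, z is the direction in which the jaws open and shut, and the axes are right-handed (so a half turn about y gives the same grasp; the last joint's range is limited). The gripper opens to 85 mm and grips with 20 to 120 N. Pads are 22 mm wide; open, the fingers measure 114 mm over their backs; the gripper's body (76 mm by 85 mm) begins 54 mm behind the grasp point. The pads swing forward as they close: fully open they stand 13 mm farther back than shut.
Start: joints at [1.099, 0.591, 0.048, 1.609, -0.033, 0.943, -0.034], TCP at [0.267, -0.674, 0.231] pointing down, gripper open.
Joint ranges: [-2.69, 2.69], [-0.47, 2.24], [-1.27, 1.36], [0.19, 2.51], [-1.53, 4.68], [0.08, 2.07], [-3.09, 3.09]. Speed limits (rad/s): [2.57, 2.57, 3.14, 3.14, 3.14, 3.14, 3.14].

## Interface

Orientations are given as a rotation vector (axis times angle).
In Python, from workcell import bot gives the robot as it stands.
- The arm moves only by the shell command python3 -m inch 'ROWS'. ROWS is JSON, one flat list of numbers, 7 for each row, row after row: the shift along the tool's x, y, z in m, then the turn, a rotation vector about the tool's x, y, z in rad, then the opening, from 0 (shut) to 1 (fully open). A call has 1 to 10 rows; each row is the pose to reach, as a shift and turn from the pose commanded when the call began, along the tool's axes at that moment; what a row does not reach only later rows make up. A row lasts 1/8 s, in which the tool goes at most 62.5 mm and 10.7 degrees, less where a joint would pass 70% of its speed; a pose out of reach is approached as far as the arm can. A call with a gripper value outside its range is refused whole. The fingers move at their own pace and stop on an object; the grip force is fixed at half the most. Time passes only in rows, so rows that repeat a pose let the fingers close. It gives the time, the measured TCP pose, the force and the opening at its end, in the units of the state.
- bot.get_state(): the state, without advancing time (a new reading comes with each control period).
- bot.grab_frame(name): name is "scene" or "top" or "wrist"; returns a dict with "image" (480x640x3 uint8, red, green, blue), "depth" (480x640 float32, m along the optical axis (not along the pixel's ray), 0 where there is no reading), "vfov" (degrees; the focal length in pixels is half the picture's height over the tangent of half this angle, whatever the lens; pixels are square), "cx", "cy" (the principal point, pixels), "dist_coeffs" ([k1, k2, p1, p2, k3] as OpenCV has them; the pictures are not rectified), "R" (3x3) and "t" (3): a world point X has camera coordinates R X + t. Camera axes: x right, y down, z forward; pixel columns grow to the right and rows downward; lengths in m; the calibration is good to about 2 mm. A picture is of the moment at which its call begins.
- bot.finish_job(): hands the job in, once; it reports no verdict.
The state is a dict: "clock": time; "joints": joint angles; "joint_velocities": joint speeds; "joint_torque": joint torques, N m; "tool_pos": TCP position; "tool_rot": TCP orientation; "ft_force": force on the tool from outside, world axes, zero at the start; "ft_torque": the same for the moment, N m; "grip_width": finger opening in m.
Only numpy, scipy, OpenCV 4.12 (cv2) and the standard library are available. Lean on these libraries where they do the work, as an engineer would, in place of code of your own. Each camera call takes 0.05 s, during which the arm holds its last target.

## Task

Lower the die plate (the one with the round bore) over the four studs of the die head so that it lies flat on the risers, then take the deburrer and run its cone right round the bore's upper edge, pressing lightly and steadily without bottoming its sprung nose: begin at the side of the thick dowel, go anticlockwise seen from above and finish past the start. Then put the deburrer back upright in its bore in the tool block and lower the retaining plate over the studs onto the die plate, flat. Leave the jars, tiles and other things where they are.

Things in the scene. Friction and masses are not known exactly. Their poses are not given: they have to be found in the camera images.
- die_head: Extruder die head, bolted to the bench: base 176 x 84 x 8 mm; two grey risers, 34 x 70 mm, centred at x = -54 and +54 mm, tops 30 mm above the bench, clear space between. Four studs stand on the risers at (+-54, +-20) mm: the one at (-54, -20) is a 14 mm dowel, the others 10 mm. Origin: centre of the underside; x along the long side, z up.
- dowel_tip (a point): Top of the thick locating dowel of the die head. All four studs rise 40 mm above the risers, to 70 mm above the bench; their ends are bevelled over the last 4 mm.
- die_plate: Die plate: aluminium, 140 x 66 x 10 mm, about 0.25 kg, loose, lying flat; a 45 mm round bore in the middle; stud holes of 16.4 mm at x, y = (-54, -20) mm and 12.4 mm at (54, -20), (54, 20), (-54, 20), matching the die head's studs in its frame, so it fits one way round. Origin: centre of the underside; x along the long side, z up.
- retainer: Retaining plate: steel, 140 x 66 x 10 mm, 0.25 kg, loose, lying flat; a rectangular window 75 x 47 mm in the middle, the same four stud holes as the die plate. Origin: centre of the underside; x along the long side, z up. Die plate and retaining plate may change places on the bench.
- deburrer: Hand deburrer, 0.15 kg, upright in the tool block: square grey handle 24 x 24 mm, 8 to 66 mm above its origin, 3 mm cap on top; round collar 44 mm wide, 0 to 8 mm, resting on the block; below it a sprung nose with a 120-degree cone. Origin: centre of the collar's underside; z up, x and y square to the flats. Cuts only when led anticlockwise from above.
- nose_tip (a point): Lower end of the deburrer's cone, 42 mm below the deburrer's origin while the spring is relaxed. The cone is 6 mm wide at this end and 26 mm wide 5.8 mm above it (flank 30 degrees from level), 26 mm wide to 9 mm, then narrows to a 10 mm shank.
- nose (a joint): How far the sprung nose is pushed into the handle, m: 0 relaxed, 0.014 bottomed. The spring pushes with 1.5 N at 0 and 2.5 N more for each 10 mm.
- tool_block: Wooden tool block, 112 x 60 x 50 mm, fixed, with a round through bore of 35 mm for the deburrer at x = -28 mm and a pencil standing at x = +42 mm (its top about 150 mm above the bench). Origin: centre of the underside; x along the long side, z up.
- tool_bore (a point): Centre of the deburrer's bore at the tool block's top face, 50 mm above the bench.
- edge0 (a point): Point on the die plate's top plane, 15 mm from the bore's centre (7.5 mm inside the bore's edge), at the locating dowel's side (direction from the bore's centre to the thick dowel's hole).
- edge1 (a point): Point on the die plate's top plane, 15 mm from the bore's centre (7.5 mm inside the bore's edge), 60 degrees on, anticlockwise from above.
- edge2 (a point): Point on the die plate's top plane, 15 mm from the bore's centre (7.5 mm inside the bore's edge), 120 degrees on, anticlockwise from above.
- edge3 (a point): Point on the die plate's top plane, 15 mm from the bore's centre (7.5 mm inside the bore's edge), opposite the start, anticlockwise from above.
- edge4 (a point): Point on the die plate's top plane, 15 mm from the bore's centre (7.5 mm inside the bore's edge), 240 degrees on, anticlockwise from above.
- edge5 (a point): Point on the die plate's top plane, 15 mm from the bore's centre (7.5 mm inside the bore's edge), 300 degrees on, anticlockwise from above.
- jar_a: Bystander: screw-cap jar with a dark cap, 55 mm wide, 83 mm tall; loose. Origin: centre of the underside.
- jar_b: Bystander: screw-cap jar with a pale cap, 54 mm wide, 82 mm tall; loose. Origin: centre of the underside.
- tile_a: Bystander: L-shaped glaze test tile on its foot, 34 x 44 x 61 mm; loose. Origin: centre of the underside.
- tile_b: Bystander: second L-shaped glaze test tile, 34 x 44 x 61 mm; loose. Origin: centre of the underside.
- bisque: Bystander: unglazed clay beaker, 65 mm wide, 59 mm tall; loose. Origin: centre of the underside.
- small_tub: Bystander: low plastic tub with snap lid, 72 mm wide, 55 mm tall; loose. Origin: centre of the underside.
- jar_c: Bystander: another screw-cap jar with a pale cap, 54 mm wide, 82 mm tall; loose. Origin: centre of the underside.

How it is judged:
By the outcome, as a careful person would: the job done as asked, in the order asked, and still so for the second after the job is handed in, with the robot touching nothing.
It also fails if it takes over 72 s, if anything falls off the work surface, if the arm or the gripper's body presses on something with over 40 N, if the wrist force passes 120 N, or if a joint passes its speed limit or range.

## Working session

There is one attempt and no reset: what is moved stays moved. The work goes in short steps, Python scripts to look and compute and a shell command to move; the robot and the scene stay as the last step left them, time stands still between calls to the robot, and variables do not carry over. Pictures are saved under pics/ and viewed, and the job is handed in when it is done.

```bash
mkdir -p pics; ls; cat > h.py <<'E'
import numpy as np, cv2, json, sys
from scipy.spatial.transform import Rotation as Rt
from workcell import bot
def K(f):
    fl=240/np.tan(np.radians(f["vfov"])/2)
    return np.array([[fl,0,f["cx"]],[0,fl,f["cy"]],[0,0,1.]])
def grab(name,png=None):
    f=bot.grab_frame(name)
    if png: cv2.imwrite('pics/'+png,f["image"][:,:,::-1])
    return f
def ray(f,px):
    n=cv2.undistortPoints(np.array(px,float).reshape(-1,1,2),K(f),np.array(f["dist_coeffs"],float)).reshape(-1,2)
    R=np.array(f["R"]);t=np.array(f["t"])
    d=np.c_[n,np.ones(len(n))]@R
    return -R.T@t,d
def onplane(f,px,z):
    o,d=ray(f,px)
    return o+d*((z-o[2])/d[:,2])[:,None]
def proj(f,X):
    R=np.array(f["R"],float)
    p,_=cv2.projectPoints(np.array(X,float).reshape(-1,1,3),cv2.Rodrigues(R)[0],np.array(f["t"],float),K(f),np.array(f["dist_coeffs"],float))
    return p.reshape(-1,2)
def cloud(f):
    v,u=np.mgrid[0:480,0:640]
    px=np.c_[u.ravel(),v.ravel()]
    n=cv2.undistortPoints(px.astype(float).reshape(-1,1,2),K(f),np.array(f["dist_coeffs"],float)).reshape(-1,2)
    Z=f["depth"].ravel()
    P=(np.c_[n,np.ones(len(n))]*Z[:,None]-np.array(f["t"]))@np.array(f["R"])
    return P.reshape(480,640,3)
def st():
    s=bot.get_state()
    print('t',round(s["clock"],2),'pos',np.round(s["tool_pos"],4),'rot',np.round(s["tool_rot"],4),'F',np.round(s["ft_force"],2),'T',np.round(s["ft_torque"],2),'g',np.round(s["grip_width"],4)); return s
E
python3 - <<'E'
from h import *
np.set_printoptions(suppress=True)
s=st(); print(Rt.from_rotvec(s["tool_rot"]).as_matrix().round(3))
for n in ["scene","top","wrist"]:
    f=grab(n,n+'0.png'); print(n,f["vfov"],f["cx"],f["cy"],f["dist_coeffs"],(-np.array(f["R"]).T@f["t"]).round(3))
    np.save('/tmp/%s0.npy'%n,f,allow_pickle=True)
E
```

```text
pics
t 0.0 pos [ 0.2671 -0.6731  0.2301] rot [-0.3859  2.0172 -2.0128] F [ 0.98  0.05 -0.48] T [-0.03  0.01  0.05] g 0.0851
[[-0.929 -0.001  0.369]
 [-0.369  0.002 -0.929]
 [ 0.    -1.    -0.002]]
scene 57.6563744789857 328.1826352025734 246.0003832919631 [-0.07711083  0.          0.          0.          0.        ] [0.088 0.65  0.769]
top 56.78990380615622 318.3613260863044 241.45334588272644 [0.03566723 0.         0.         0.         0.        ] [0.435 0.048 1.029]
wrist 65.97398918095072 318.66810490930413 237.66750887535952 [-0.04071711  0.          0.          0.          0.        ] [ 0.338 -0.645  0.373]
```

View pics/top0.png

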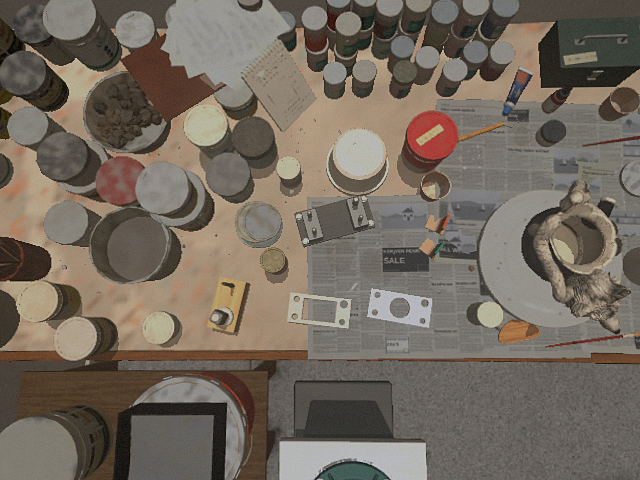

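View pics/scene0.png

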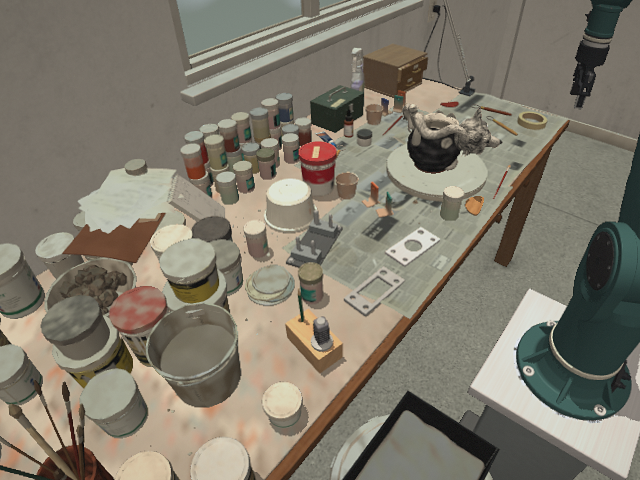

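View pics/wrist0.png

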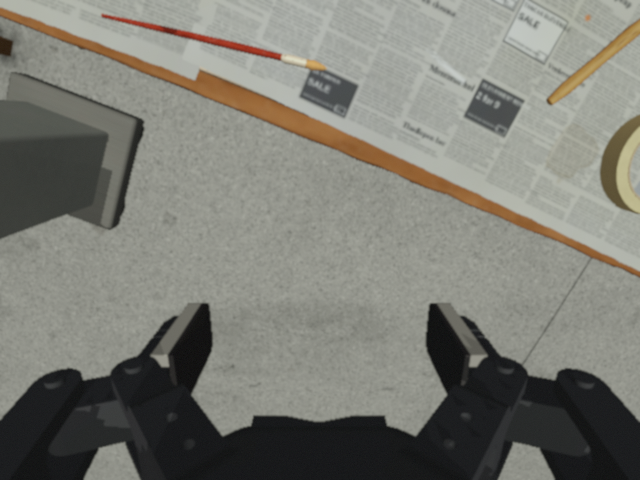

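```bash
python3 - <<'E'
import cv2
a=cv2.imread('pics/top0.png')[130:350,180:520]; cv2.imwrite('pics/topz.png',cv2.resize(a[:, :],None,fx=2.35,fy=2.35,interpolation=cv2.INTER_CUBIC))
a=cv2.imread('pics/scene0.png')[200:400,220:460]; cv2.imwrite('pics/scz.png',cv2.resize(a,(720,600),interpolation=cv2.INTER_CUBIC))
E
```

```text
(no output)
```

View pics/topz.png

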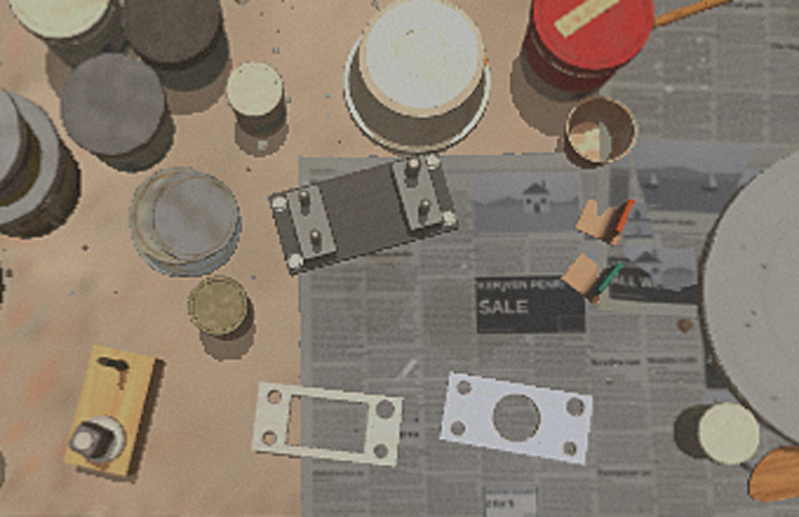

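View pics/scz.png

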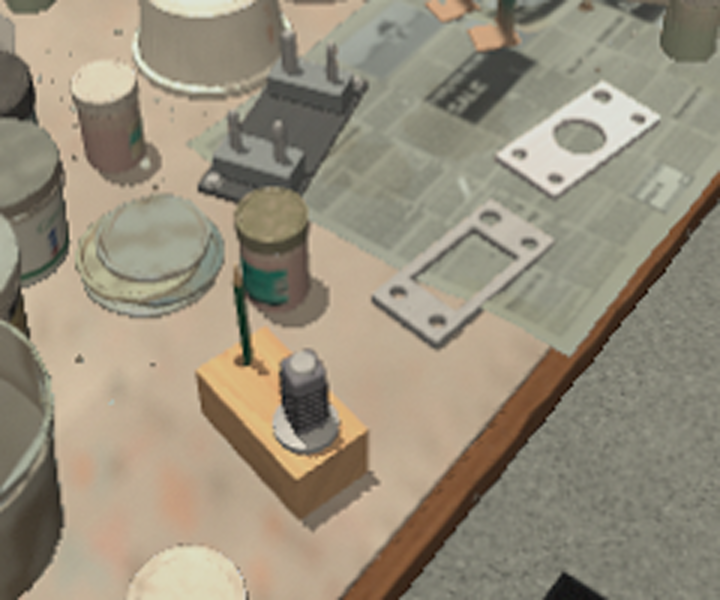

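```bash
cat > m.py <<'E'
from h import *
np.set_printoptions(suppress=True,precision=4)
f=np.load('/tmp/top0.npy',allow_pickle=True).item()
im=f["image"].astype(int)
P=cloud(f)
# plates: bright mask
def blob(x0,x1,y0,y1,thr,z,show):
    g=cv2.cvtColor(f["image"],cv2.COLOR_RGB2GRAY)
    m=np.zeros_like(g); m[y0:y1,x0:x1]=(g[y0:y1,x0:x1]>thr)*255
    cs,hi=cv2.findContours(m,cv2.RETR_CCOMP,cv2.CHAIN_APPROX_NONE)
    i=max(range(len(cs)),key=lambda k:cv2.contourArea(cs[k]))
    c=cs[i][:,0].astype(float)
    w=onplane(f,c,z)[:,:2]
    r=cv2.minAreaRect((w*1000).astype(np.float32)); print(show,'rect',np.array(r[0])/1000,r[1],r[2])
    for k in range(len(cs)):
        if hi[0][k][3]==i and cv2.contourArea(cs[k])>3:
            mm=cv2.moments(cs[k]); c0=np.array([mm['m10'],mm['m01']])/mm['m00']
            print('  hole',c0,cv2.contourArea(cs[k]),onplane(f,c0,z)[0,:2])
blob(362,438,282,335,185,.010,'die')
blob(283,360,285,335,160,.010,'ret')
for px in [(350,210),(312,228),(400,295),(420,295),(310,325),(219,318),(230,290),(355,203),(488,315),(272,260)]: print(px,P[px[1],px[0]])
E
python3 m.py
```

```text
die rect [ 0.447  -0.0574] (31.64569664001465, 64.39704132080078) 80.8538818359375
ret rect [0.4316 0.0719] (139.7252960205078, 65.93817138671875) 83.4474868774414
  hole [341.575  321.4625] 40.0 [0.4059 0.0206]
  hole [294. 316.] 46.0 [0.4179 0.1282]
  hole [343.4254 303.8358] 67.0 [0.4452 0.0161]
  hole [318.7385 309.9613] 801.0 [0.4314 0.0722]
  hole [296.318  298.3946] 43.5 [0.4574 0.1233]
(350, 210) [ 0.659  -0.      0.0271]
(312, 228) [0.6104 0.0859 0.0645]
(400, 295) [ 0.4654 -0.1126  0.0064]
(420, 295) [ 0.4656 -0.1585  0.0028]
(310, 325) [0.3978 0.092  0.0067]
(219, 318) [0.4157 0.2719 0.1187]
(230, 290) [0.4749 0.2668 0.0494]
(355, 203) [ 0.6674 -0.0097  0.0607]
(488, 315) [ 0.4225 -0.2805  0.0828]
(272, 260) [0.5377 0.1712 0.081 ]
```

```bash
sed -i 's/^blob(362.*/for th in (165,175): blob(362,438,282,335,th,.010,"die%d"%th)/' m.py; cat >> m.py <<'E'
g=cv2.cvtColor(f["image"],cv2.COLOR_RGB2GRAY)
a=f["image"][190:250,285:385,::-1]; cv2.imwrite('pics/headz.png',cv2.resize(a,None,fx=8,fy=8,interpolation=cv2.INTER_CUBIC))
a=f["image"][270:345,195:265,::-1]; cv2.imwrite('pics/toolz.png',cv2.resize(a,None,fx=8,fy=8,interpolation=cv2.INTER_CUBIC))
E
python3 m.py|head -13
```

```text
die165 rect [ 0.4377 -0.1101] (138.23727416992188, 65.56755065917969) 80.2852783203125
  hole [422.2431 320.4275] 42.5 [ 0.4088 -0.16  ]
  hole [374.2698 311.9167] 42.0 [ 0.4273 -0.0533]
  hole [424.5407 302.6509] 63.5 [ 0.4483 -0.1666]
  hole [399.269  307.3438] 365.5 [ 0.4376 -0.1097]
  hole [376.7882 294.4863] 42.5 [ 0.4664 -0.0597]
die175 rect [ 0.438  -0.1101] (138.2030029296875, 64.80611419677734) 80.22181701660156
  hole [422.  320.5] 50.0 [ 0.4087 -0.1595]
  hole [374.147  312.1254] 46.5 [ 0.4268 -0.053 ]
  hole [424.4208 302.8463] 70.5 [ 0.4478 -0.1663]
  hole [399.2156 307.3663] 379.5 [ 0.4376 -0.1095]
  hole [376.9255 294.4681] 47.0 [ 0.4664 -0.06  ]
ret rect [0.4316 0.0719] (139.7252960205078, 65.93817138671875) 83.4474868774414
```

View pics/headz.png

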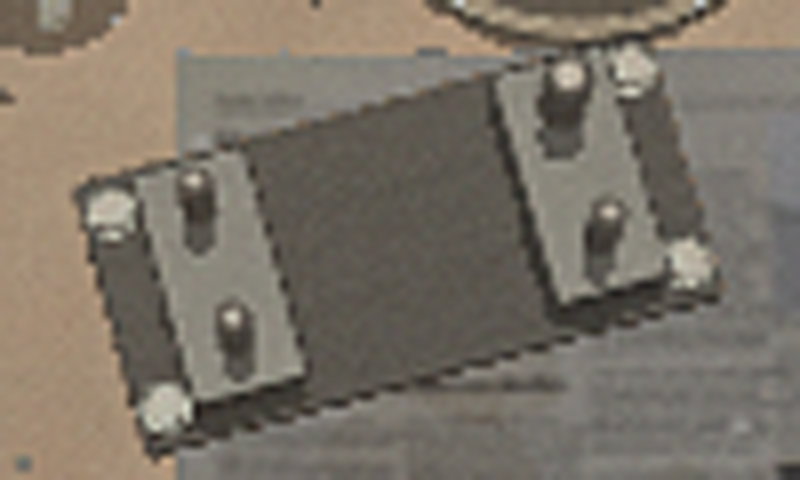

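View pics/toolz.png

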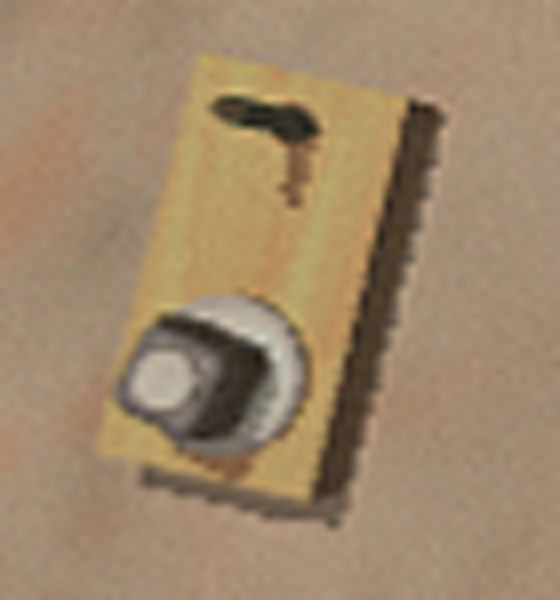

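```bash
cat > m2.py <<'E'
from h import *
np.set_printoptions(suppress=True,precision=4)
f=np.load('/tmp/top0.npy',allow_pickle=True).item()
z=lambda p,o:(np.array(p,float)+.5)/8-.5+np.array(o)
S=onplane(f,z([(571,75),(611,212),(235,316),(195,180)],(285,190)),.07)[:,:2]
print('studs',S.tolist(),'c',S.mean(0),[np.linalg.norm(S[i]-S[(i+1)%4]) for i in range(4)])
v=(S[2]+S[3]-S[0]-S[1]);print('head x ang',np.degrees(np.arctan2(v[1],v[0])))
C=onplane(f,z([(203,57),(408,98),(318,498),(98,455)],(195,270)),.05)[:,:2]
print('block',C.tolist(),'c',C.mean(0),[np.linalg.norm(C[i]-C[(i+1)%4]) for i in range(4)])
v=C[0]+C[1]-C[2]-C[3];a=np.arctan2(v[1],v[0]);print('ang',np.degrees(a),'bore',C.mean(0)-.028*np.array([np.cos(a),np.sin(a)]),'pencil',C.mean(0)+.042*np.array([np.cos(a),np.sin(a)]))
print('cap',onplane(f,z([(165,375)],(195,270)),.119))
D=np.array([[.4483,-.1666],[.4088,-.16],[.4271,-.0532],[.4664,-.0598]])
v=D[2]+D[3]-D[0]-D[1];print('die c',D.mean(0),np.degrees(np.arctan2(v[1],v[0])))
D=np.array([[.4452,.0161],[.4059,.0206],[.4179,.1282],[.4574,.1233]])
v=D[2]+D[3]-D[0]-D[1];print('ret c',D.mean(0),np.degrees(np.arctan2(v[1],v[0])))
for nm,px,h in [('jarA',(272,260),.083),('jarC',(489,315),.082),('jarB',(288,166),.082),('tub',(359,150),.055)]: print(nm,onplane(f,[px],h)[0])
E
python3 m2.py
```

```text
studs [[0.6743697050686451, -0.011306930527531317], [0.6357017574004706, -0.021847180746599734], [0.6070288683267023, 0.08146653234594445], [0.6451882310618784, 0.092611226679257]] c [0.6406 0.0352] [np.float64(0.04007876060395647), np.float64(0.10721873847795989), np.float64(0.03975350520567605), np.float64(0.10793767563952067)]
head x ang 105.5985085837776
block [[0.5042317827795986, 0.2899623962349795], [0.4928349808309011, 0.23284736035081677], [0.38477907223410124, 0.2543565503678662], [0.39626059709383754, 0.31463699042929666]] c [0.4445 0.273 ] [np.float64(0.05824100289922066), np.float64(0.11017588047240424), np.float64(0.06136413339324897), np.float64(0.11075474047210493)]
ang -12.067434492538354 bore [0.4171 0.2788] pencil [0.4856 0.2642]
cap [[0.4189 0.2797 0.119 ]]
die c [ 0.4376 -0.1099] 80.32901426710147
ret c [0.4316 0.0721] 83.57199421303996
jarA [0.5375 0.1709 0.083 ]
jarC [ 0.4225 -0.2828  0.082 ]
jarB [0.747  0.1389 0.082 ]
tub [ 0.7925 -0.0204  0.055 ]
```

```bash
cat > go.py <<'E'
# go.py x y z yawdeg(tool z direction): prints shift & turn from current pose
from h import *
np.set_printoptions(suppress=True,precision=4)
s=bot.get_state(); R0=Rt.from_rotvec(s["tool_rot"]).as_matrix()
x,y,z,a=map(float,sys.argv[1:5]); a=np.radians(a)
zt=np.array([np.cos(a),np.sin(a),0]); yt=np.array([0,0,-1.]); R1=np.c_[np.cross(yt,zt),yt,zt]
print('shift',R0.T@(np.array([x,y,z])-s["tool_pos"]),'turn',Rt.from_matrix(R0.T@R1).as_rotvec(),'joints',np.round(s['joints'],2))
E
python3 go.py .438 -.110 .15 -9.7
```

```text
shift [-0.3666  0.0812 -0.4604] turn [ 0.0016 -1.0235 -0.0008] joints [ 1.1   0.59  0.05  1.61 -0.03  0.94 -0.03]
```

```bash
python3 -m inch '[-0.3666,0.0812,-0.4604,0.0016,-1.0235,-0.0008,1, -0.3666,0.0812,-0.4604,0.0016,-1.0235,-0.0008,1, -0.3666,0.0812,-0.4604,0.0016,-1.0235,-0.0008,1, -0.3666,0.0812,-0.4604,0.0016,-1.0235,-0.0008,1, -0.3666,0.0812,-0.4604,0.0016,-1.0235,-0.0008,1, -0.3666,0.0812,-0.4604,0.0016,-1.0235,-0.0008,1, -0.3666,0.0812,-0.4604,0.0016,-1.0235,-0.0008,1, -0.3666,0.0812,-0.4604,0.0016,-1.0235,-0.0008,1, -0.3666,0.0812,-0.4604,0.0016,-1.0235,-0.0008,1, -0.3666,0.0812,-0.4604,0.0016,-1.0235,-0.0008,1]'
python3 - <<'E'
from h import *
s=st(); f=grab('wrist','w1.png'); np.save('/tmp/w1.npy',f,allow_pickle=True)
print(s['joints'].round(2) if hasattr(s['joints'],'round') else s['joints'])
E
python3 go.py .438 -.110 .05 -9.7
```

```text
clock: 1.4
tool_pos: [0.4391, -0.1071, 0.1499]
tool_rot: [-1.126, 1.329, -1.33]
ft_force: [-0.6, 0.3, 0.0]
grip_width: 0.0857
t 1.4 pos [ 0.4391 -0.1071  0.1499] rot [-1.1264  1.3285 -1.3302] F [-0.6   0.26  0.  ] T [-0.    0.01 -0.02] g 0.0857
[ 0.33  0.4  -0.25  2.27  0.2   0.49 -0.24]
shift [ 0.0068  0.0997 -0.0015] turn [-0.0018  0.0089 -0.0022] joints [ 0.33  0.4  -0.25  2.27  0.2   0.49 -0.24]
```

View pics/w1.png

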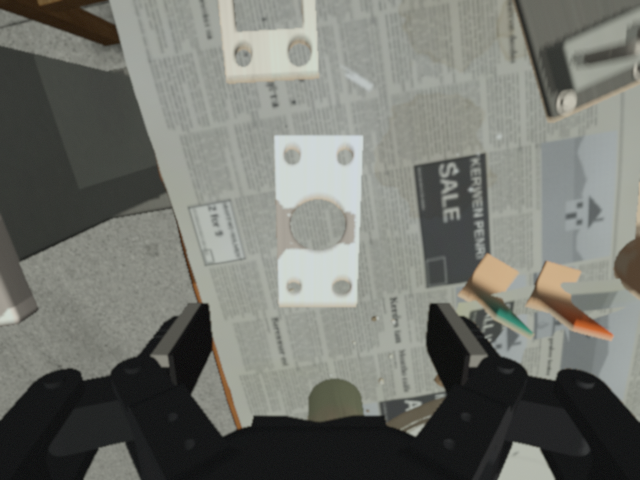

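```bash
cat > mw.py <<'E'
from h import *
np.set_printoptions(suppress=True,precision=4)
def plate(f,x0,x1,y0,y1,thr,z,amin=30):
    g=cv2.cvtColor(f["image"],cv2.COLOR_RGB2GRAY)
    m=np.zeros_like(g); m[y0:y1,x0:x1]=(g[y0:y1,x0:x1]>thr)*255
    m=cv2.morphologyEx(m,cv2.MORPH_OPEN,np.ones((3,3)))
    cs,hi=cv2.findContours(m,cv2.RETR_CCOMP,cv2.CHAIN_APPROX_NONE)
    i=max(range(len(cs)),key=lambda k:cv2.contourArea(cs[k]))
    w=onplane(f,cs[i][:,0].astype(float),z)[:,:2]
    r=cv2.minAreaRect((w*1000).astype(np.float32)); print('rect',np.array(r[0])/1000,r[1],r[2])
    for k in range(len(cs)):
        if hi[0][k][3]==i and cv2.contourArea(cs[k])>amin:
            e=cv2.fitEllipse(cs[k]) ; print('  hole',e[0],e[1],onplane(f,e[0],z)[0,:2])
if __name__=='__main__':
    plate(np.load('/tmp/w1.npy',allow_pickle=True).item(),268,368,128,312,155,.01)
E
python3 mw.py
```

```text
rect [ 0.439  -0.1095] (152.4775848388672, 79.54947662353516) 78.21574401855469
  hole (274.1800231933594, 298.6319274902344) (6.756502628326416, 20.115768432617188) [ 0.392  -0.1654]
  hole (294.12554931640625, 286.6937255859375) (7.675987243652344, 12.265049934387207) [ 0.4107 -0.1574]
  hole (342.34417724609375, 286.8661804199219) (13.88553237915039, 17.518333435058594) [ 0.4503 -0.1642]
  hole (338.6602783203125, 223.25682067871094) (18.766510009765625, 36.34880065917969) [ 0.4554 -0.1094]
  hole (309.7857360839844, 223.7303009033203) (44.72114562988281, 49.530906677246094) [ 0.4328 -0.106 ]
  hole (289.4734802246094, 156.65475463867188) (10.178394317626953, 14.194737434387207) [ 0.4267 -0.0523]
```

```bash
python3 - <<'E'
from h import *
f=np.load('/tmp/w1.npy',allow_pickle=True).item(); P=cloud(f)
s=bot.get_state(); R0=Rt.from_rotvec(s["tool_rot"]).as_matrix()
Q=(P-np.array(s["tool_pos"]))@R0
np.set_printoptions(suppress=True,precision=3)
for r in (300,305,310,320,330,345,360,375):
    for c in (180,190,195,200,205,209,430,440,450): print(r,c,Q[r,c],end=' ')
    print()
E
python3 go.py .4385 -.1095 .012 -9.7
```

```text
300 180 [ 0.458  0.906 -0.44 ] 300 190 [ 0.458  0.907 -0.409] 300 195 [ 0.458  0.907 -0.393] 300 200 [ 0.076  0.151 -0.105] 300 205 [ 0.074  0.147 -0.099] 300 209 [ 0.074  0.147 -0.096] 300 430 [0.075 0.147 0.096] 300 440 [0.075 0.148 0.105] 300 450 [0.075 0.147 0.114] 
305 180 [ 0.477  0.909 -0.444] 305 190 [-0.008 -0.019 -0.048] 305 195 [-0.072 -0.142  0.   ] 305 200 [-0.008 -0.018 -0.045] 305 205 [-0.007 -0.018 -0.043] 305 209 [-0.005 -0.014 -0.043] 305 430 [-0.005 -0.015  0.043] 305 440 [-0.008 -0.019  0.045] 305 450 [-0.008 -0.019  0.049] 
310 180 [ 0.492  0.903 -0.444] 310 190 [-0.008 -0.022 -0.047] 310 195 [-0.008 -0.023 -0.045] 310 200 [-0.008 -0.023 -0.043] 310 205 [-0.006 -0.019 -0.043] 310 209 [-0.003 -0.014 -0.043] 310 430 [-0.004 -0.016  0.042] 310 440 [-0.007 -0.023  0.044] 310 450 [-0.008 -0.024  0.047] 
320 180 [-0.008 -0.03  -0.048] 320 190 [-0.008 -0.03  -0.044] 320 195 [-0.008 -0.03  -0.043] 320 200 [-0.005 -0.024 -0.043] 320 205 [-0.003 -0.021 -0.043] 320 209 [ 0.    -0.015 -0.043] 320 430 [ 0.    -0.016  0.043] 320 440 [-0.006 -0.027  0.043] 320 450 [-0.008 -0.03
[... 541 characters left out ...]
5 450 [-0.003 -0.038  0.043] 
360 180 [-0.004 -0.047 -0.043] 360 190 [ 0.002 -0.039 -0.043] 360 195 [ 0.005 -0.034 -0.043] 360 200 [ 0.009 -0.029 -0.043] 360 205 [ 0.012 -0.024 -0.043] 360 209 [ 0.682  0.909 -0.371] 360 430 [ 0.014 -0.022  0.042] 360 440 [ 0.007 -0.032  0.042] 360 450 [ 0.002 -0.04   0.043] 
375 180 [ 0.001 -0.047 -0.043] 375 190 [ 0.007 -0.04  -0.043] 375 195 [ 0.01  -0.035 -0.043] 375 200 [ 0.742  0.908 -0.408] 375 205 [ 0.742  0.908 -0.391] 375 209 [ 0.74   0.906 -0.376] 375 430 [0.153 0.148 0.104] 375 440 [ 0.012 -0.034  0.042] 375 450 [ 0.005 -0.043  0.042] 
shift [ 0.0063  0.1377 -0.0011] turn [-0.0018  0.0089 -0.0022] joints [ 0.33  0.4  -0.25  2.27  0.2   0.49 -0.24]
```

```bash
python3 -m inch '[0.0063,0.06,-0.0011,-0.0018,0.0089,-0.0022,1, 0.0063,0.115,-0.0011,-0.0018,0.0089,-0.0022,1, 0.0063,0.14,-0.0011,-0.0018,0.0089,-0.0022,1, 0.0063,0.1535,-0.0011,-0.0018,0.0089,-0.0022,1, 0.0063,0.1535,-0.0011,-0.0018,0.0089,-0.0022,1]' ; python3 go.py .4385 -.1095 -.004 -9.7
```

```text
clock: 2.08
tool_pos: [0.4362, -0.117, -0.0038]
tool_rot: [-1.124, 1.339, -1.341]
ft_force: [-0.8, -0.2, 2.2]
grip_width: 0.0852
shift [-0.0078  0.0002  0.0009] turn [ 0.0017 -0.009   0.0038] joints [ 0.2   0.71 -0.05  2.34  0.35  0.1  -0.37]
```

```bash
python3 -m inch '[-0.0078,0,0.0009,0,-0.009,0.002,1, -0.0078,0,0.0009,0,-0.009,0.002,1]' ; python3 go.py .4385 -.1095 -.004 -9.7; python3 -m inch '[0,0,0,0,0,0,0.5,0,0,0,0,0,0,0.5,0,0,0,0,0,0,0.2,0,0,0,0,0,0,0.2,0,0,0,0,0,0,0.2]'
```

```text
clock: 2.33
tool_pos: [0.4397, -0.1088, -0.0024]
tool_rot: [-1.124, 1.33, -1.333]
ft_force: [-1.6, 0.1, -0.4]
grip_width: 0.0851
shift [ 0.0009  0.0016 -0.0011] turn [-0.0018  0.0011  0.0007] joints [ 0.18  0.71 -0.05  2.34  0.35  0.1  -0.38]
clock: 2.95
tool_pos: [0.4386, -0.1095, -0.0022]
tool_rot: [-1.126, 1.332, -1.334]
ft_force: [-0.6, 1.4, 12.7]
grip_width: 0.0639
```

```bash
python3 -m inch '[0,-0.02,0,0,0,0,0.2, 0,-0.06,0,0,0,0,0.2, 0,-0.12,0,0,0,0,0.2, 0,-0.124,0,0,0,0,0.2, 0,-0.124,0,0,0,0,0.2]' ;python3 - <<'E'
from h import *
s=st(); f=grab('wrist','w2.png'); np.save('/tmp/w2.npy',f,allow_pickle=True)
E
python3 go.py .6406 .0352 .122 15.6
```

```text
clock: 3.58
tool_pos: [0.438, -0.1096, 0.1206]
tool_rot: [-1.126, 1.333, -1.334]
ft_force: [-0.4, -0.2, -3.2]
grip_width: 0.0638
t 3.58 pos [ 0.438  -0.1096  0.1206] rot [-1.1261  1.3334 -1.3343] F [-0.38 -0.19 -3.24] T [0.04 0.02 0.03] g 0.0638
shift [-0.1769 -0.0031  0.1758] turn [ 0.0034 -0.4422  0.0012] joints [ 0.34  0.46 -0.25  2.29  0.27  0.43 -0.3 ]
```

View pics/w2.png

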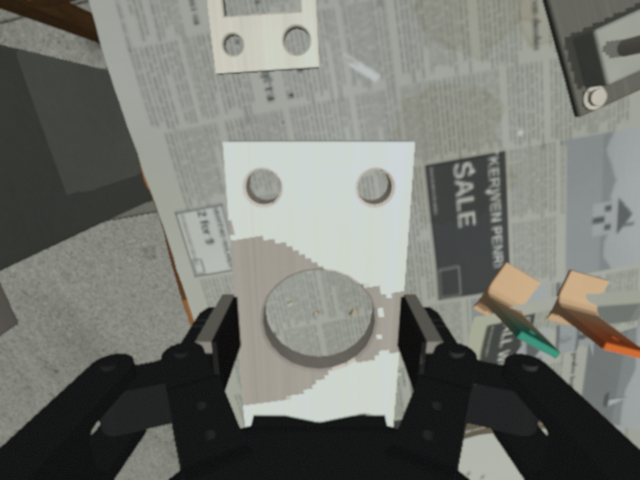

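```bash
cat > mp.py <<'E'
from h import *
np.set_printoptions(suppress=True,precision=4)
# held plate: holes within image -> plate coordinates in tool frame
def held(f,s,thr=None,boxes=((235,160,295,212),(346,160,404,212)),zt=None):
    P=cloud(f); g=cv2.cvtColor(f["image"],cv2.COLOR_RGB2GRAY)
    Rw=Rt.from_rotvec(s["tool_rot"]).as_matrix()
    if zt is None: zt=np.median(P[150:165,260:380,2])
    out=[]
    for (x0,y0,x1,y1) in boxes:
        sub=g[y0:y1,x0:x1]; t,m=cv2.threshold(sub,0,255,cv2.THRESH_BINARY_INV+cv2.THRESH_OTSU)
        cs,_=cv2.findContours(m,cv2.RETR_EXTERNAL,cv2.CHAIN_APPROX_NONE)
        c=max(cs,key=cv2.contourArea); e=cv2.fitEllipse(c)
        w=onplane(f,c[:,0].astype(float)+[x0,y0],zt)[:,:2]
        (cx,cy),r=cv2.minEnclosingCircle((w*1000).astype(np.float32))
        out.append([cx/1000,cy/1000]); print('hole d',2*r,'px',np.array(e[0])+[x0,y0],'world',out[-1],'tool',Rw.T@(np.array([cx/1000,cy/1000,zt])-s["tool_pos"]))
    print('ztop',zt); return np.array(out),zt
if __name__=='__main__':
    f=np.load('/tmp/w2.npy',allow_pickle=True).item(); s=bot.get_state()
    held(f,s,boxes=((235,160,295,212),(346,160,404,212),(250,255,385,372)))
E
python3 mp.py
```

```text
hole d 13.409998893737793 px [262.8509 186.5103] world [0.4281913757324219, -0.052959419250488284] tool [-0.0541 -0.0126 -0.0187]
hole d 13.226773262023926 px [375.102  186.5123] world [0.4674764404296875, -0.05961736297607422] tool [-0.0542 -0.0127  0.0211]
hole d 68.77667236328125 px [307.9506 316.2567] world [0.43409286499023436, -0.10758531951904297] tool [-0.0012 -0.0125 -0.0036]
ztop 0.13231189693905446
```

```bash
python3 -m inch '[-0.1769,-0.005,0.1758,0.0034,-0.4422,0.0012,0.2, -0.1769,-0.005,0.1758,0.0034,-0.4422,0.0012,0.2, -0.1769,-0.005,0.1758,0.0034,-0.4422,0.0012,0.2, -0.1769,-0.005,0.1758,0.0034,-0.4422,0.0012,0.2, -0.1769,-0.005,0.1758,0.0034,-0.4422,0.0012,0.2,  -0.1769,-0.005,0.1758,0.0034,-0.4422,0.0012,0.2]' ;python3 - <<'E'
from h import *
s=st(); f=grab('wrist','w3.png'); np.save('/tmp/w3.npy',f,allow_pickle=True); f=grab('top','t3.png'); np.save('/tmp/t3.npy',f,allow_pickle=True);f=grab('scene','s3.png'); np.save('/tmp/s3.npy',f,allow_pickle=True); st()
a=cv2.imread('pics/t3.png')[150:280,260:420]; cv2.imwrite('pics/t3z.png',cv2.resize(a,None,fx=4.6,fy=4.6,interpolation=cv2.INTER_CUBIC))
a=cv2.imread('pics/s3.png')[130:330,220:460]; cv2.imwrite('pics/s3z.png',cv2.resize(a,(720,600),interpolation=cv2.INTER_CUBIC))
E
python3 go.py .6406 .0352 .122 15.6
```

```text
clock: 4.38
tool_pos: [0.6396, 0.0353, 0.122]
tool_rot: [-1.33, 1.008, -1.004]
ft_force: [-0.7, 0.1, -3.5]
grip_width: 0.0636
t 4.38 pos [0.6396 0.0353 0.122 ] rot [-1.3299  1.0077 -1.0037] F [-0.68  0.13 -3.45] T [-0.05  0.03 -0.04] g 0.0636
t 4.53 pos [0.6397 0.0338 0.1235] rot [-1.328   1.0076 -1.0068] F [ 0.03 -0.02 -4.05] T [-0.   -0.05 -0.03] g 0.0637
shift [-0.0011  0.0014  0.0013] turn [ 0.0022 -0.0007  0.0011] joints [ 0.13  0.64 -0.37  1.87  0.35  0.7  -0.17]
```

View pics/w3.png

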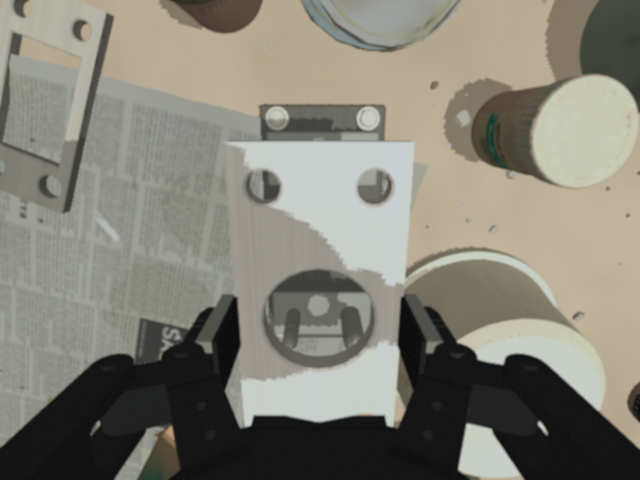

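View pics/t3z.png

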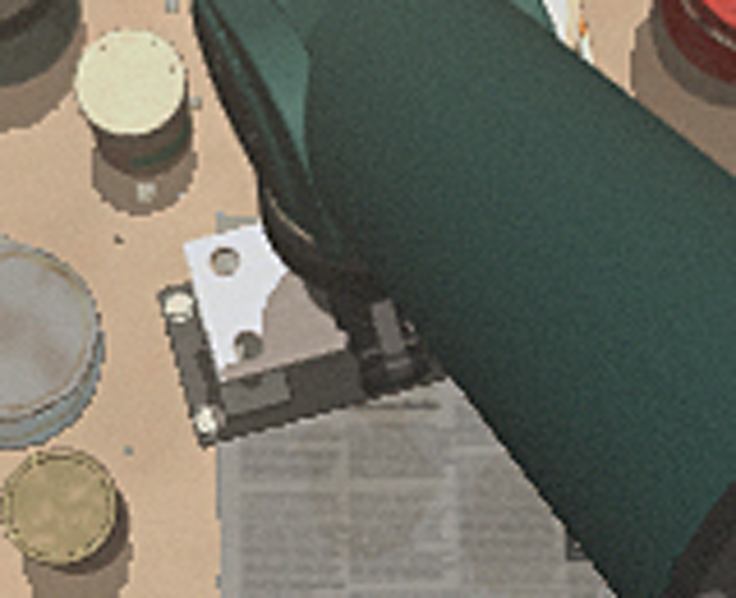

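View pics/s3z.png

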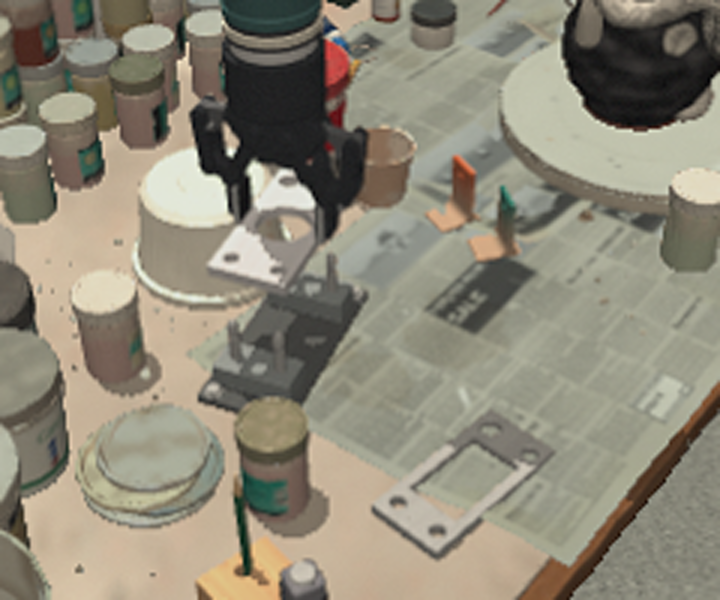

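```bash
cat > mt.py <<'E'
from h import *
np.set_printoptions(suppress=True,precision=4)
# top-camera: holes in boxes, plate top height zt
def topholes(f,boxes,zt):
    g=cv2.cvtColor(f["image"],cv2.COLOR_RGB2GRAY).astype(np.uint8); out=[]
    for (x0,y0,x1,y1) in boxes:
        sub=cv2.resize(g[y0:y1,x0:x1],None,fx=8,fy=8,interpolation=cv2.INTER_CUBIC)
        t,m=cv2.threshold(sub,0,255,cv2.THRESH_BINARY_INV+cv2.THRESH_OTSU)
        cs,_=cv2.findContours(m,cv2.RETR_EXTERNAL,cv2.CHAIN_APPROX_NONE)
        c=[c for c in cs if cv2.contourArea(c)>64*8]
        h,w=sub.shape; c=min(c,key=lambda c:np.hypot(*(c[:,0].mean(0)-[w/2,h/2])))
        e=cv2.fitEllipse(c); px=(np.array(e[0])+.5)/8-.5+[x0,y0]
        out.append(onplane(f,px,zt)[0,:2]); print(px,np.array(e[1])/8,out[-1])
    return np.array(out)
if __name__=='__main__':
    f=np.load('/tmp/t3.npy',allow_pickle=True).item()
    o=topholes(f,[(303,202,314,212),(308,219,319,231)],.135)
    print(o.mean(0),'tgt',np.array([[.6070,.0815],[.6452,.0926]]).mean(0), np.linalg.norm(o[0]-o[1]))
    v=o[0]-o[1]; print('angle',np.degrees(np.arctan2(v[1],v[0])))
E
python3 mt.py
```

```text
[308.3545 206.2809] [6.4272 6.5535] [0.6431 0.0909]
[314.3733 225.9006] [ 9.4208 13.7066] [0.602  0.0783]
[0.6225 0.0846] tgt [0.6261 0.0871] 0.04304267586245832
angle 16.91035999360159
```

```bash
python3 - <<'E'
from h import *
f=np.load('/tmp/t3.npy',allow_pickle=True).item()
a=f["image"][196:240,292:342,::-1]; cv2.imwrite('pics/t3zz.png',cv2.resize(a,None,fx=14,fy=14,interpolation=cv2.INTER_CUBIC))
E
```

```text
(no output)
```

View pics/t3zz.png

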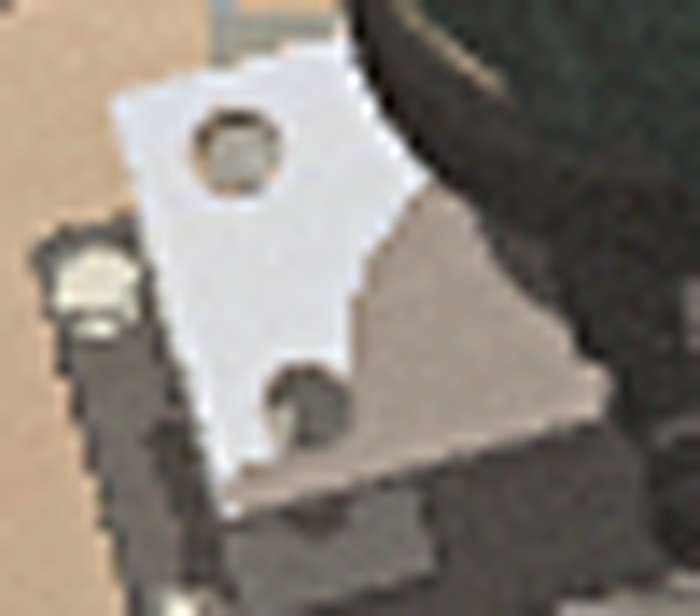

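```bash
python3 - <<'E'
from h import *
np.set_printoptions(suppress=True,precision=4)
f=np.load('/tmp/t3.npy',allow_pickle=True).item()
z=lambda p:(np.array(p,float)+.5)/14-.5+np.array([292,196])
for zt in (.134,.1355):
    o=onplane(f,z([(236,151),(308,404)]),zt)[:,:2]; v=o[0]-o[1]
    print(o,np.linalg.norm(v),np.degrees(np.arctan2(v[1],v[0])),np.array([.6452,.0926])-o[0],np.array([.6070,.0815])-o[1])
    print('corner', onplane(f,z([(112,100),(222,514)]),zt)[:,:2])
E
```

```text
[[0.6433 0.0908]
 [0.6053 0.0801]] 0.03947588208747203 15.767770371869334 [0.0019 0.0018] [0.0017 0.0014]
corner [[0.6511 0.1092]
 [0.589  0.0926]]
[[0.6429 0.0908]
 [0.605  0.08  ]] 0.03940974280094181 15.76777037186935 [0.0023 0.0018] [0.002  0.0015]
corner [[0.6507 0.1091]
 [0.5887 0.0926]]
```

```bash
python3 -m inch '[-0.001,0.02,0.0024,0,0,0,0.2, -0.001,0.047,0.0024,0,0,0,0.2, -0.001,0.047,0.0024,0,0,0,0.2,-0.001,0.047,0.0024,0,0,0,0.2]' ;python3 - <<'E'
from h import *
s=st(); f=grab('wrist','w4.png'); f=grab('top','t4.png'); np.save('/tmp/t4.npy',f,allow_pickle=True);f=grab('scene','s4.png'); st()
a=cv2.imread('pics/t4.png')[200:244,290:340]; cv2.imwrite('pics/t4z.png',cv2.resize(a,None,fx=14,fy=14,interpolation=cv2.INTER_CUBIC))
a=cv2.imread('pics/s4.png')[180:280,280:400]; cv2.imwrite('pics/s4z.png',cv2.resize(a,(720,600),interpolation=cv2.INTER_CUBIC))
E
python3 go.py .6413 .0358 .074 15.6
```

```text
clock: 5.03
tool_pos: [0.644, 0.037, 0.0781]
tool_rot: [-1.325, 1.004, -1.007]
ft_force: [-0.4, 0.1, -3.2]
grip_width: 0.064
t 5.03 pos [0.644  0.037  0.0781] rot [-1.3246  1.0043 -1.0072] F [-0.45  0.06 -3.23] T [0.01 0.01 0.01] g 0.064
t 5.17 pos [0.6448 0.0372 0.0791] rot [-1.3232  1.0029 -1.0082] F [ 0.38  0.37 -1.82] T [ 0.    0.03 -0.  ] g 0.0635
shift [ 0.0004  0.0051 -0.0037] turn [-0.0041  0.0005  0.0009] joints [ 0.1   0.7  -0.34  1.88  0.38  0.62 -0.2 ]
```

View pics/t4z.png

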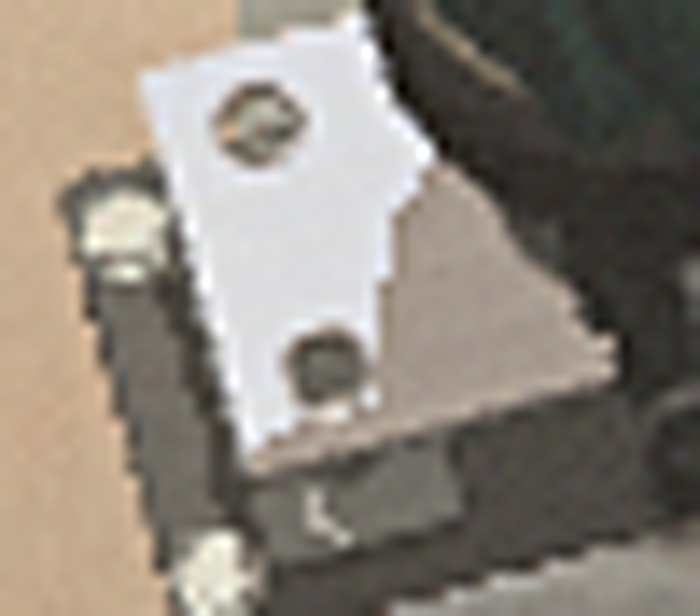

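View pics/s4z.png

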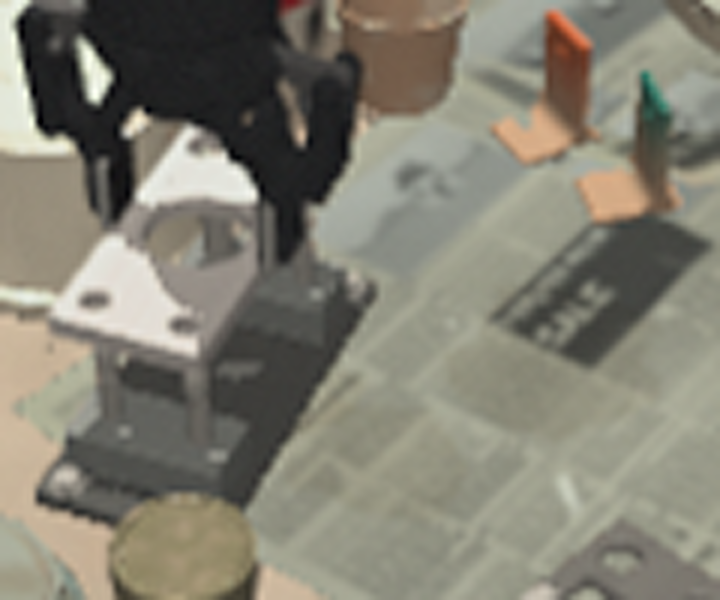

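View pics/w4.png

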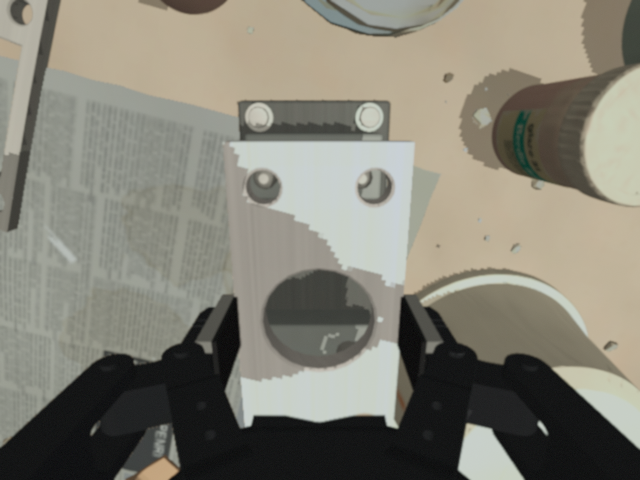

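```bash
python3 -m inch '[0,0,0,0,0,0,0.2,0,0,0,0,0,0,0.2]';python3 - <<'E'
from h import *
np.set_printoptions(suppress=True,precision=4)
s=st(); f0=np.load('/tmp/t4.npy',allow_pickle=True).item()
f=grab('top','t5.png'); np.save('/tmp/t5.npy',f,allow_pickle=True);w=grab('wrist','w5.png'); st()
a=cv2.imread('pics/t5.png')[200:244,290:340]; cv2.imwrite('pics/t5z.png',cv2.resize(a,None,fx=14,fy=14,interpolation=cv2.INTER_CUBIC))
z=lambda p:(np.array(p,float)+.5)/14-.5+np.array([290,200])
o=onplane(f0,z([(258,124),(325,366)]),.0902)[:,:2]; v=o[0]-o[1]
print(o,np.linalg.norm(v),np.degrees(np.arctan2(v[1],v[0])),np.array([.6452,.0926])-o[0],np.array([.6070,.0815])-o[1])
E
```

```text
clock: 5.42
tool_pos: [0.6442, 0.0371, 0.0786]
tool_rot: [-1.324, 1.004, -1.008]
ft_force: [-0.3, -0.7, -2.6]
grip_width: 0.0636
t 5.42 pos [0.6442 0.0371 0.0786] rot [-1.3242  1.0036 -1.0077] F [-0.27 -0.72 -2.56] T [-0.    0.02 -0.03] g 0.0636
t 5.53 pos [0.6441 0.037  0.0784] rot [-1.3245  1.004  -1.0075] F [-0.29 -0.41 -3.31] T [-0.03  0.    0.01] g 0.0637
[[0.6489 0.0938]
 [0.6108 0.0833]] 0.03948877072880331 15.385135928497508 [-0.0037 -0.0012] [-0.0038 -0.0018]
```

View pics/t5z.png

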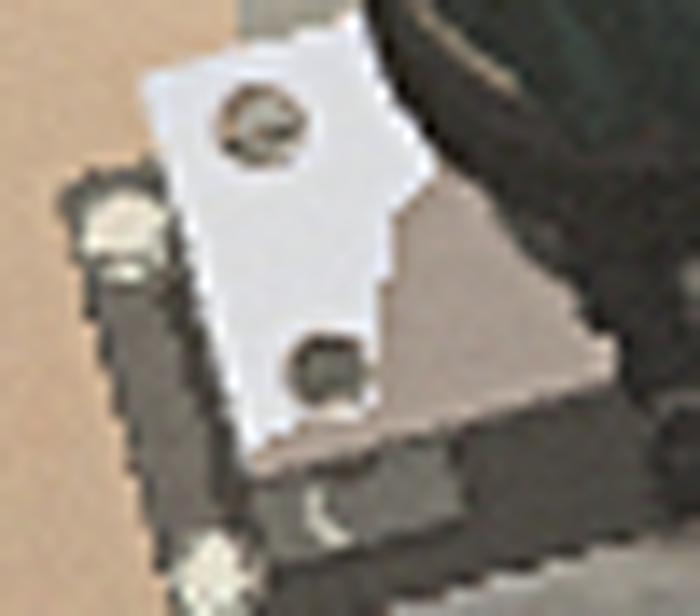

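```bash
python3 -m inch '[0.0004,0.002,-0.004,0,0,0,0.2,0.0004,0.005,-0.004,0,0,0,0.2,0.0004,0.005,-0.004,0,0,0,0.2,0.0004,0.005,-0.004,0,0,0,0.2,0.0004,0.005,-0.004,0,0,0,0.2]';python3 - <<'E'
from h import *
st();f=grab('top','t6.png'); np.save('/tmp/t6.npy',f,allow_pickle=True);w=grab('wrist','w6.png'); st()
a=cv2.imread('pics/t6.png')[200:244,290:340]; a=cv2.resize(a,None,fx=10,fy=10,interpolation=cv2.INTER_CUBIC)
b=cv2.imread('pics/w6.png')[150:230,225:425]; b=cv2.resize(b,(500,200))
c=np.zeros((640,500,3),np.uint8); c[:440]=a[:, :500]; c[440:]=b; cv2.imwrite('pics/c6.png',c)
E
```

```text
clock: 6.15
tool_pos: [0.6403, 0.0357, 0.0732]
tool_rot: [-1.325, 1.004, -1.007]
ft_force: [0.6, 0.6, -3.2]
grip_width: 0.0637
t 6.15 pos [0.6403 0.0357 0.0732] rot [-1.3246  1.0041 -1.0072] F [ 0.59  0.61 -3.17] T [-0.01  0.04  0.03] g 0.0637
t 6.25 pos [0.6403 0.0357 0.0732] rot [-1.3246  1.0041 -1.0072] F [ 0.26 -0.45 -2.38] T [-0.01 -0.01  0.02] g 0.064
```

View pics/c6.png

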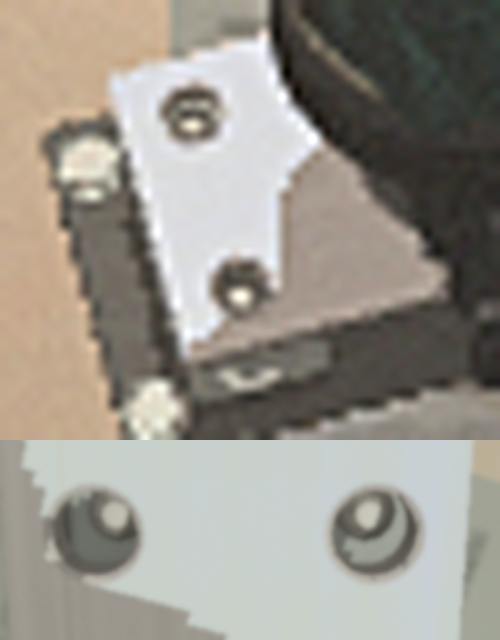

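```bash
python3 -m inch '[0,0.004,0,0,0,0,0.2,0,0.008,0,0,0,0,0.2,0,0.012,0,0,0,0,0.2,0,0.012,0,0,0,0,0.2]'; python3 -c "
from h import *;st()"
```

```text
clock: 6.75
tool_pos: [0.6403, 0.0357, 0.0607]
tool_rot: [-1.325, 1.004, -1.007]
ft_force: [0.6, 0.8, -3.3]
grip_width: 0.0635
t 6.75 pos [0.6403 0.0357 0.0607] rot [-1.3246  1.0044 -1.0071] F [ 0.63  0.83 -3.33] T [ 0.05 -0.1   0.  ] g 0.0635
```

No contact force, past the bevels. Continue down.

```bash
python3 -m inch '[0,0.008,0,0,0,0,0.2,0,0.016,0,0,0,0,0.2,0,0.022,0,0,0,0,0.2,0,0.027,0,0,0,0,0.2,0,0.029,0,0,0,0,0.2]'; python3 -m inch '[0,0.002,0,0,0,0,0.2,0,0.0025,0,0,0,0,0.2,0,0.0025,0,0,0,0,0.2]'
```

```text
clock: 7.38
tool_pos: [0.6404, 0.0357, 0.0318]
tool_rot: [-1.325, 1.004, -1.007]
ft_force: [0.5, 0.7, -2.9]
grip_width: 0.0636
clock: 7.75
tool_pos: [0.6404, 0.0356, 0.0297]
tool_rot: [-1.325, 1.004, -1.007]
ft_force: [1.2, 1.0, -3.5]
grip_width: 0.0637
```

```bash
python3 -m inch '[0,0.001,0,0,0,0,0.2,0,0.002,0,0,0,0,0.2,0,0.002,0,0,0,0,0.2]'
```

```text
clock: 8.12
tool_pos: [0.6404, 0.0356, 0.0281]
tool_rot: [-1.325, 1.004, -1.007]
ft_force: [-0.4, -0.0, 2.3]
grip_width: 0.0636
```

```bash
python3 -m inch '[0,0,0,0,0,0,0.7,0,0,0,0,0,0,1,0,0,0,0,0,0,1,0,-0.03,0,0,0,0,1,0,-0.09,0,0,0,0,1,0,-0.14,0,0,0,0,1,0,-0.14,0,0,0,0,1]'; python3 - <<'E'
from h import *
f=grab('wrist','w7.png'); np.save('/tmp/w7.npy',f,allow_pickle=True); st()
E
python3 go.py .400 .272 .22 78
```

```text
clock: 9.0
tool_pos: [0.6434, 0.0364, 0.1724]
tool_rot: [-1.318, 0.998, -1.012]
ft_force: [-0.2, 0.2, -0.8]
grip_width: 0.0854
t 9.05 pos [0.6414 0.0358 0.1698] rot [-1.3215  1.0011 -1.0097] F [0.16 0.17 0.35] T [-0.04 -0.    0.  ] g 0.0853
shift [-0.2924 -0.0517 -0.1686] turn [-0.005  -1.0887  0.005 ] joints [ 0.15  0.58 -0.4   1.84  0.32  0.77 -0.15]
```

View pics/w7.png

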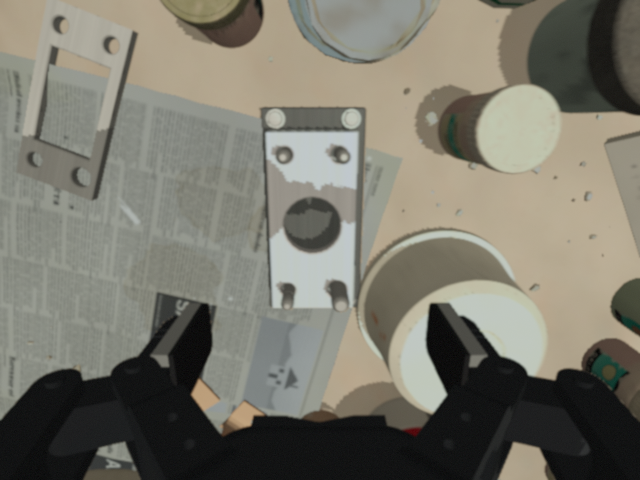

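```bash
python3 -m inch '[-0.2943,-0.0517,-0.1494,0,-1.0887,0,1,-0.2943,-0.0517,-0.1494,0,-1.0887,0,1,-0.2943,-0.0517,-0.1494,0,-1.0887,0,1,-0.2943,-0.0517,-0.1494,0,-1.0887,0,1,-0.2943,-0.0517,-0.1494,0,-1.0887,0,1,-0.2943,-0.0517,-0.1494,0,-1.0887,0,1,-0.2943,-0.0517,-0.1494,0,-1.0887,0,1,-0.2943,-0.0517,-0.1494,0,-1.0887,0,1,-0.2943,-0.0517,-0.1494,0,-1.0887,0,1]'; python3 - <<'E'
from h import *
f=grab('wrist','w8.png'); np.save('/tmp/w8.npy',f,allow_pickle=True);f=grab('top','t8.png'); np.save('/tmp/t8.npy',f,allow_pickle=True); st()
E
python3 go.py .418 .279 .22 78
```

```text
clock: 10.18
tool_pos: [0.4177, 0.277, 0.218]
tool_rot: [-1.566, 0.167, -0.169]
ft_force: [0.4, -0.2, -0.2]
grip_width: 0.0855
t 10.28 pos [0.4175 0.2776 0.2184] rot [-1.5651  0.1654 -0.1683] F [-0.38  0.37  0.43] T [ 0.    0.04 -0.03] g 0.0854
shift [ 0.0002 -0.0016  0.0015] turn [ 0.0005 -0.003   0.0019] joints [-0.08  0.42 -0.78  2.09  0.42  0.78  0.24]
```

View pics/w8.png

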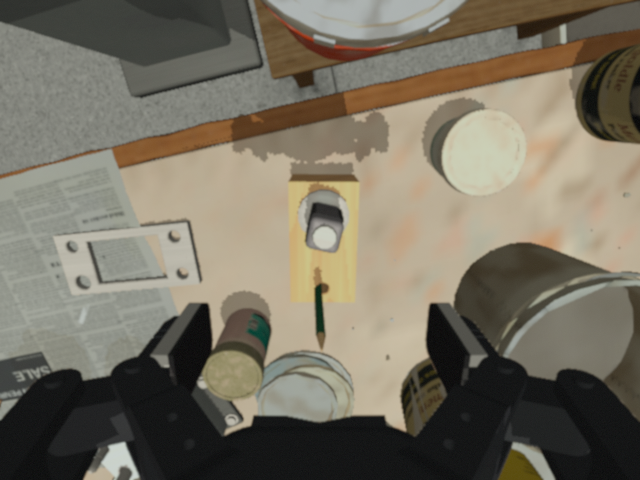

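View pics/t8.png

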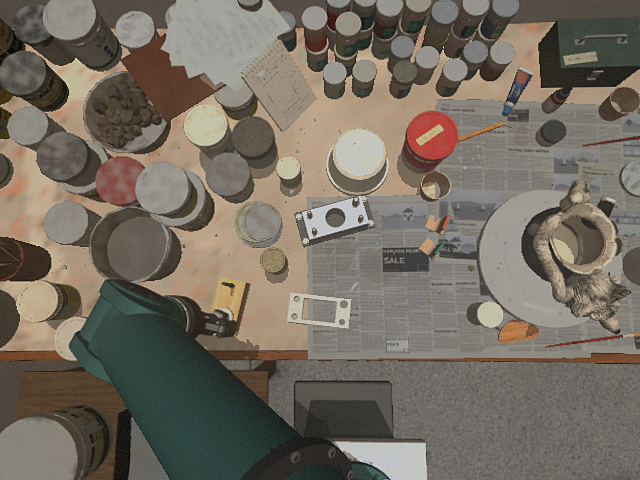

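```bash
python3 - <<'E'
from h import *
f=np.load('/tmp/w8.npy',allow_pickle=True).item()
a=f["image"][170:310,270:380,::-1]; cv2.imwrite('pics/w8z.png',cv2.resize(a,None,fx=5,fy=5,interpolation=cv2.INTER_CUBIC)[:600])
f=np.load('/tmp/t8.npy',allow_pickle=True).item()
a=f["image"][190:250,285:385,::-1]; cv2.imwrite('pics/t8z.png',cv2.resize(a,None,fx=8,fy=8,interpolation=cv2.INTER_CUBIC))
E
```

```text
(no output)
```

View pics/w8z.png

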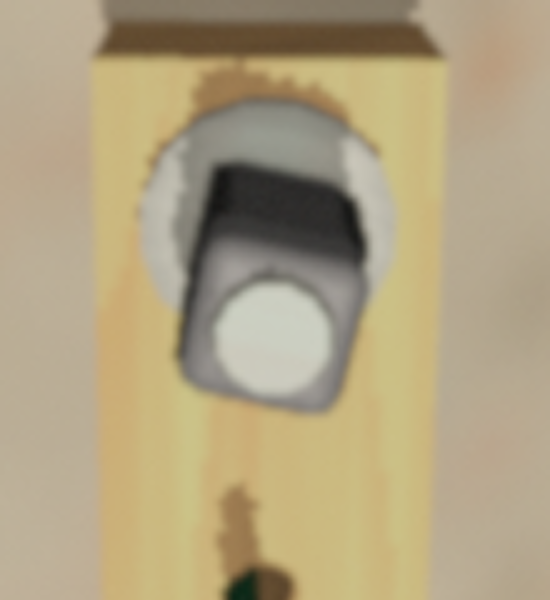

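View pics/t8z.png

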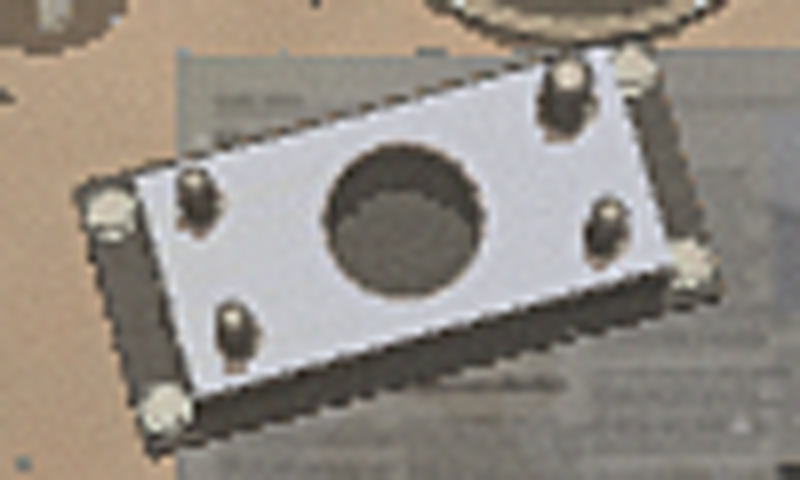

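```bash
python3 - <<'E'
from h import *
np.set_printoptions(suppress=True,precision=4)
f=np.load('/tmp/w8.npy',allow_pickle=True).item()
z=lambda p:(np.array(p,float)+.5)/5-.5+np.array([270,170])
def an(a,b,h):
    w=onplane(f,z([a,b]),h)[:,:2]; v=w[1]-w[0]; return w.tolist(),np.degrees(np.arctan2(v[1],v[0])),np.linalg.norm(v)
print(an((195,388),(328,413),.116)); print(an((207,245),(182,365),.116)); print(an((366,270),(343,392),.116))
print(an((218,165),(350,192),.058))
print('cap',onplane(f,z([(273,337)]),.119),'collar',onplane(f,z([(268,220)]),.058))
print('block edges',an((92,60),(102,590),.05),an((448,60),(430,590),.05))
f=np.load('/tmp/t8.npy',allow_pickle=True).item()
z=lambda p:(np.array(p,float)+.5)/8-.5+np.array([285,190])
g=cv2.cvtColor(f["image"],cv2.COLOR_RGB2GRAY)[205:231,320:350]
sub=cv2.resize(g,None,fx=8,fy=8,interpolation=cv2.INTER_CUBIC)
m=(sub<135).astype(np.uint8); cs,_=cv2.findContours(m,cv2.RETR_EXTERNAL,cv2.CHAIN_APPROX_NONE); c=max(cs,key=cv2.contourArea)
w=onplane(f,(c[:,0]+.5)/8-.5+[320,205],.04)[:,:2]
(cx,cy),ax,_=cv2.fitEllipse((w*1000).astype(np.float32)); print('bore',cx,cy,ax)
S=onplane(f,z([(571,75),(611,212),(235,316),(195,180)]),.07)[:,:2]; print(S.mean(0))
E
```

```text
([[0.4239608963558776, 0.2687676908309518], [0.4315126005741621, 0.28616146744544724]], np.float64(66.53138121625508), np.float64(0.018962375945946852))
([[0.40425495065966854, 0.2748905507622771], [0.42028804725949287, 0.26774491452462196]], np.float64(-24.02159405488704), np.float64(0.017553355913334307))
([[0.41230017114350476, 0.29537324348885474], [0.42891139224352404, 0.28882681263781107]], np.float64(-21.509246322002095), np.float64(0.017854647107160143))
([[0.4053929238894883, 0.27524175435279163], [0.4145479223279074, 0.2958041333012074]], np.float64(65.99991281283691), np.float64(0.02250834121888392))
cap [[0.4181 0.2811 0.119 ]] collar [[0.4163 0.2814 0.058 ]]
block edges ([[0.38496326774885103, 0.2579509822001922], [0.4799535606575722, 0.23675068445371927]], np.float64(-12.581300524412354), np.float64(0.0973273259235234)) ([[0.3976409114694218, 0.3164185417475147], [0.49270550842174143, 0.29561130877612174]], np.float64(-12.34590436181832), np.float64(0.09731504784786779))
bore 639.8521118164062 34.873565673828125 (44.39055252075195, 44.89308166503906)
[0.6406 0.0352]
```

```bash
python3 go.py .4175 .2798 .218 66.5; python3 go.py .4175 .2798 .075 66.5
```

```text
shift [-0.0005  0.0004  0.0022] turn [0.0003 0.1977 0.0019] joints [-0.08  0.42 -0.78  2.09  0.42  0.78  0.24]
shift [-0.0008  0.1434  0.0023] turn [0.0003 0.1977 0.0019] joints [-0.08  0.42 -0.78  2.09  0.42  0.78  0.24]
```

```bash
python3 -m inch '[-0.0005,0.03,0.0022,0,0.1977,0,1,-0.0005,0.07,0.0022,0,0.1977,0,1,-0.0005,0.082,0.0022,0,0.1977,0,1,-0.0005,0.082,0.0022,0,0.1977,0,1,-0.0005,0.082,0.0022,0,0.1977,0,1]'; python3 go.py .4175 .2798 .075 66.5
python3 - <<'E'
from h import *
f=grab('wrist','w9.png'); np.save('/tmp/w9.npy',f,allow_pickle=True); st()
E
```

```text
clock: 10.9
tool_pos: [0.4176, 0.2817, 0.1379]
tool_rot: [-1.545, 0.317, -0.322]
ft_force: [0.4, -0.3, 0.8]
grip_width: 0.0856
shift [ 0.0005  0.0629 -0.002 ] turn [-0.0028  0.003   0.0029] joints [-0.22  0.53 -0.62  2.16  0.54  0.61 -0.07]
t 10.95 pos [0.4177 0.2817 0.138 ] rot [-1.5448  0.3164 -0.3223] F [-0.12 -0.07 -0.57] T [ 0.02  0.01 -0.02] g 0.0852
```

View pics/w9.png

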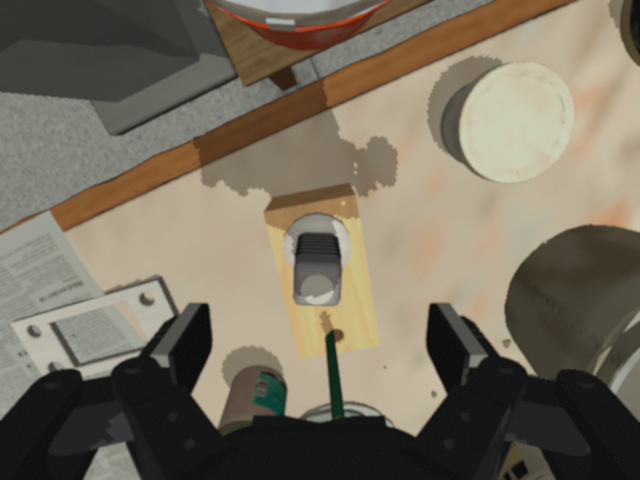

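```bash
python3 -m inch '[0.0005,0.02,-0.0005,-0.002,0.003,0.002,1,0.0005,0.045,-0.0005,-0.002,0.003,0.002,1,0.0005,0.063,-0.0005,-0.002,0.003,0.002,1,0.0005,0.063,-0.0005,-0.002,0.003,0.002,1,0.0005,0.063,-0.0005,-0.002,0.003,0.002,1]'; python3 -m inch '[0,0,0,0,0,0,0.4,0,0,0,0,0,0,0.1,0,0,0,0,0,0,0.1,0,0,0,0,0,0,0.1,0,0,0,0,0,0,0.1]'; python3 -c "
from h import *
st()"
```

```text
clock: 11.58
tool_pos: [0.4179, 0.281, 0.0749]
tool_rot: [-1.546, 0.321, -0.322]
ft_force: [0.3, -0.7, 0.2]
grip_width: 0.0858
clock: 12.2
tool_pos: [0.4174, 0.2804, 0.0741]
tool_rot: [-1.548, 0.321, -0.322]
ft_force: [-0.3, -0.9, 5.2]
grip_width: 0.0235
t 12.2 pos [0.4174 0.2804 0.0741] rot [-1.5479  0.3213 -0.3218] F [-0.29 -0.86  5.2 ] T [-0.17  0.2   0.09] g 0.0235
```

```bash
python3 -m inch '[0,-0.01,0,0,0,0,0.1,0,-0.03,0,0,0,0,0.1,0,-0.08,0,0,0,0,0.1,0,-0.112,0,0,0,0,0.1,0,-0.112,0,0,0,0,0.1,0,-0.112,0,0,0,0,0.1]'; python3 - <<'E'
from h import *
f=grab('wrist','w10.png'); np.save('/tmp/w10.npy',f,allow_pickle=True);f=grab('scene','s10.png'); np.save('/tmp/s10.npy',f,allow_pickle=True); st()
a=cv2.imread('pics/s10.png')[180:420,200:440]; cv2.imwrite('pics/s10z.png',cv2.resize(a,(600,600),interpolation=cv2.INTER_CUBIC))
E
python3 go.py .6490 .0231 .186 66.5
```

```text
clock: 12.95
tool_pos: [0.4168, 0.2795, 0.1851]
tool_rot: [-1.549, 0.323, -0.321]
ft_force: [0.6, -0.5, -1.7]
grip_width: 0.0235
t 13.05 pos [0.4165 0.2795 0.1845] rot [-1.5503  0.3235 -0.32  ] F [-0.45  0.23 -1.81] T [ 0.02 -0.01 -0.02] g 0.0233
shift [ 0.3155 -0.0014 -0.1424] turn [ 0.0039  0.0002 -0.0015] joints [-0.15  0.46 -0.7   2.12  0.45  0.71  0.01]
```

View pics/w10.png

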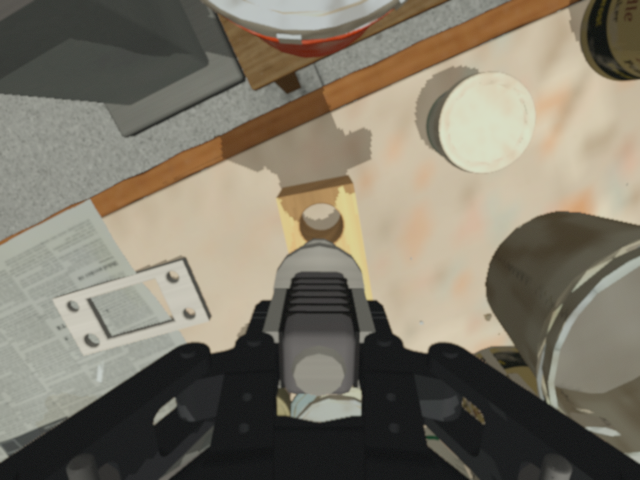

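View pics/s10z.png

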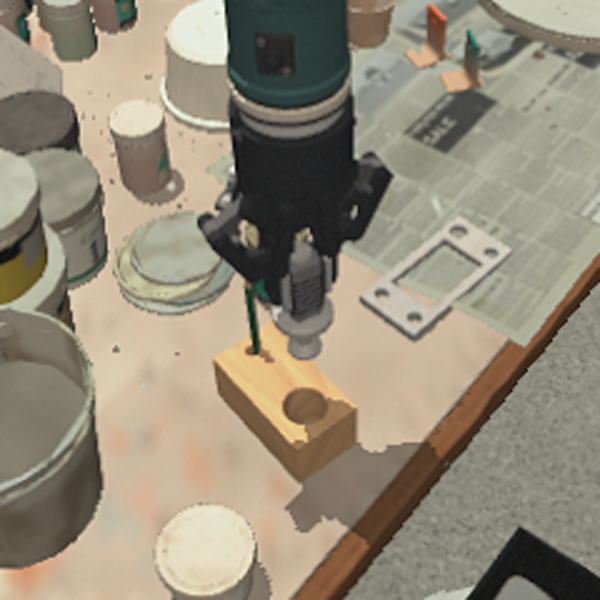

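```bash
python3 - <<'E'
from h import *
np.set_printoptions(suppress=True,precision=4)
f=np.load('/tmp/w10.npy',allow_pickle=True).item(); s=bot.get_state(); R=Rt.from_rotvec(s['tool_rot']).as_matrix()
for px,h in [((319.5,375),.0449),((320,377),.0449)]:
    w=onplane(f,[px],s['tool_pos'][2]+h)[0]; print(R.T@(w-s['tool_pos']))
E
python3 -m inch '[0.3155,-0.0014,-0.1424,0.002,0,0,0.1,0.3155,-0.0014,-0.1424,0.002,0,0,0.1,0.3155,-0.0014,-0.1424,0.002,0,0,0.1,0.3155,-0.0014,-0.1424,0.002,0,0,0.1,0.3155,-0.0014,-0.1424,0.002,0,0,0.1,0.3155,-0.0014,-0.1424,0.002,0,0,0.1,0.3155,-0.0014,-0.1424,0.002,0,0,0.1,0.3155,-0.0014,-0.1424,0.002,0,0,0.1]'; python3 -c "
from h import *
st()"; python3 go.py .6490 .0231 .114 66.5
```

```text
[ 0.0011 -0.0449  0.0009]
[ 0.0019 -0.0449  0.0011]
clock: 14.05
tool_pos: [0.6485, 0.025, 0.1859]
tool_rot: [-1.546, 0.323, -0.318]
ft_force: [-0.6, 1.1, -1.3]
grip_width: 0.0231
t 14.05 pos [0.6485 0.025  0.1859] rot [-1.546   0.3232 -0.3183] F [-0.56  1.08 -1.25] T [ 0.02  0.01 -0.01] g 0.0231
shift [ 0.0014  0.0719 -0.0016] turn [-0.0002  0.0012 -0.0032] joints [ 0.33  0.63 -0.66  1.8   0.48  0.88  0.62]
```

```bash
python3 -m inch '[0.0008,0.03,-0.001,0,0.001,0,0.1,0.0008,0.06,-0.001,0,0.001,0,0.1,0.0008,0.0735,-0.001,0,0.001,0,0.1,0.0008,0.0735,-0.001,0,0.001,0,0.1,0.0008,0.0735,-0.001,0,0.001,0,0.1,0.0008,0.0735,-0.001,0,0.001,0,0.1]'; python3 - <<'E'
from h import *
f=grab('wrist','w11.png'); f=grab('scene','s11.png'); np.save('/tmp/s11.npy',f,allow_pickle=True);f=grab('top','t11.png'); np.save('/tmp/t11.npy',f,allow_pickle=True); st()
a=cv2.imread('pics/s11.png')[170:290,260:400]; cv2.imwrite('pics/s11z.png',cv2.resize(a,(700,600),interpolation=cv2.INTER_CUBIC))
a=cv2.imread('pics/t11.png')[160:280,260:400]; cv2.imwrite('pics/t11z.png',cv2.resize(a,(700,600),interpolation=cv2.INTER_CUBIC))
E
python3 go.py .6490 .0231 .112 66.5
```

```text
clock: 14.8
tool_pos: [0.6512, 0.0233, 0.1152]
tool_rot: [-1.545, 0.32, -0.324]
ft_force: [-0.2, -0.4, -1.4]
grip_width: 0.0231
t 14.95 pos [0.6507 0.023  0.1147] rot [-1.5456  0.3213 -0.3236] F [-0.21 -0.02  0.02] T [-0.02 -0.    0.02] g 0.0236
shift [-0.0017  0.0027 -0.0006] turn [-0.0013 -0.001   0.0012] joints [ 0.29  0.71 -0.6   1.84  0.56  0.76  0.55]
```

View pics/s11z.png

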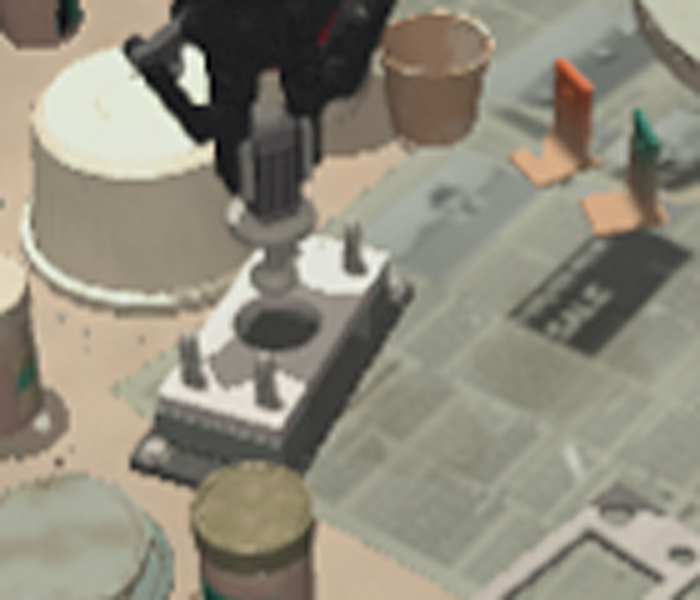

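View pics/t11z.png

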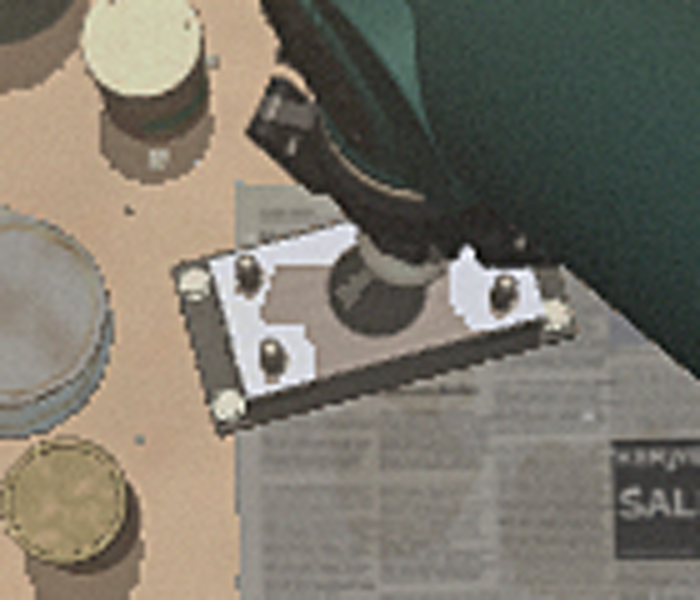

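View pics/w11.png

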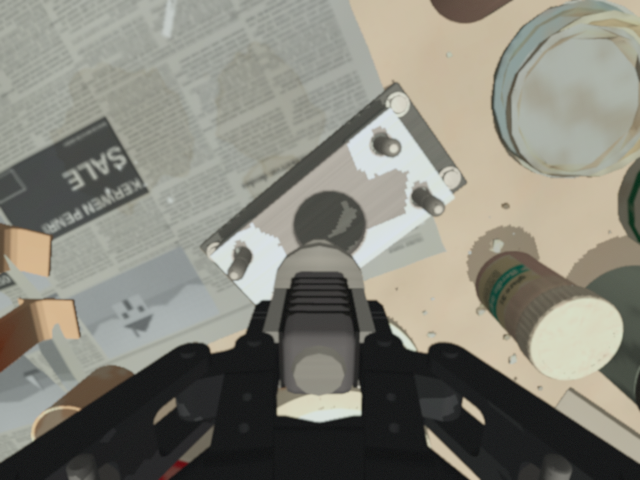

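```bash
python3 - <<'E'
from h import *
np.set_printoptions(suppress=True,precision=4)
f=np.load('/tmp/s11.npy',allow_pickle=True).item()
a=f["image"][205:240,290:340,::-1].copy(); a=cv2.resize(a,None,fx=14,fy=14,interpolation=cv2.INTER_CUBIC)
R=lambda r,z:[(.6507+r*np.cos(t),.0232+r*np.sin(t),z) for t in np.linspace(0,6.28,40)]
for r,z in [(.003,.0489),(.013,.0547),(.022,.0909)]:
    p=(proj(f,R(r,z))-[290,205]+.5)*14-.5; cv2.polylines(a,[p.astype(np.int32)],True,(0,0,255),1)
p=(proj(f,[(.6403+.0225*np.cos(t),.0353+.0225*np.sin(t),.04) for t in np.linspace(0,6.28,60)])-[290,205]+.5)*14-.5; cv2.polylines(a,[p.astype(np.int32)],True,(0,255,0),1)
cv2.imwrite('pics/s11p.png',a)
f=np.load('/tmp/t11.npy',allow_pickle=True).item()
a=f["image"][195:235,315:365,::-1].copy(); a=cv2.resize(a,None,fx=14,fy=14,interpolation=cv2.INTER_CUBIC)
for r,z in [(.003,.0489),(.013,.0547),(.022,.0909)]:
    p=(proj(f,R(r,z))-[315,195]+.5)*14-.5; cv2.polylines(a,[p.astype(np.int32)],True,(0,0,255),1)
p=(proj(f,[(.6403+.0225*np.cos(t),.0353+.0225*np.sin(t),.04) for t in np.linspace(0,6.28,60)])-[315,195]+.5)*14-.5; cv2.polylines(a,[p.astype(np.int32)],True,(0,255,0),1)
cv2.imwrite('pics/t11p.png',a)
E
```

```text
(no output)
```

View pics/s11p.png

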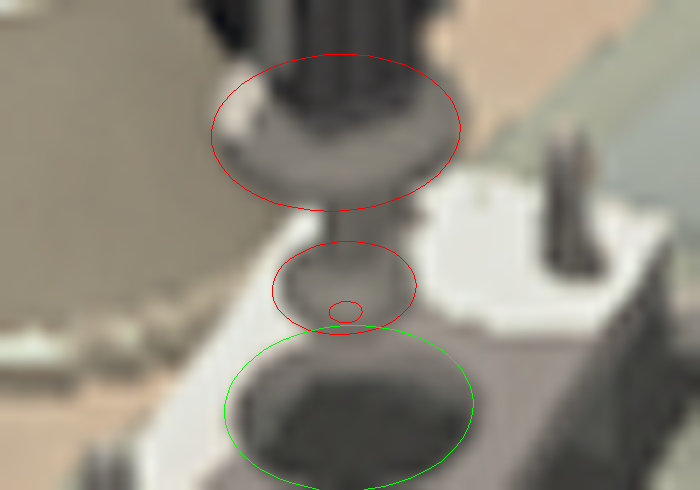

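View pics/t11p.png

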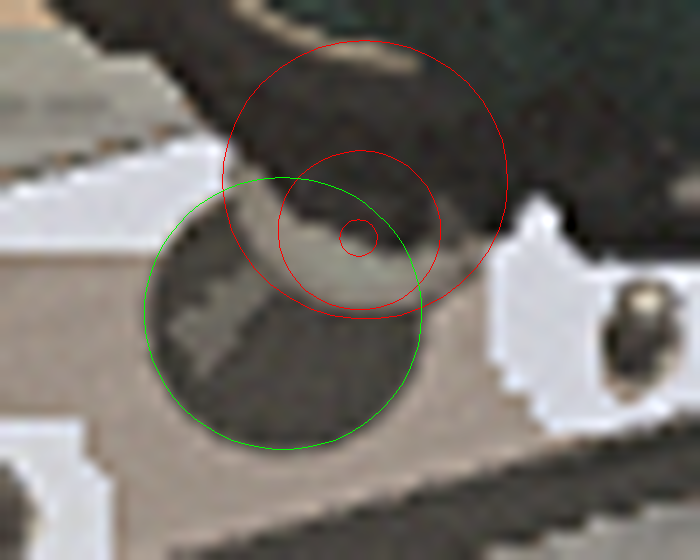

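```bash
python3 -m inch '[-0.0015,0.006,-0.0006,-0.001,0,0.001,0.1,-0.0015,0.011,-0.0006,-0.001,0,0.001,0.1,-0.0015,0.0135,-0.0006,-0.001,0,0.001,0.1,-0.0015,0.0135,-0.0006,-0.001,0,0.001,0.1,-0.0015,0.0135,-0.0006,-0.001,0,0.001,0.1]'; python3 -c "
from h import *
st()"; python3 go.py .6491 .0232 .099 66.5
```

```text
clock: 15.58
tool_pos: [0.6485, 0.023, 0.1005]
tool_rot: [-1.547, 0.324, -0.321]
ft_force: [-0.9, -0.2, 1.0]
grip_width: 0.0233
t 15.57 pos [0.6485 0.023  0.1005] rot [-1.547   0.3235 -0.3213] F [-0.85 -0.17  0.99] T [-0.1   0.3   0.03] g 0.0233
shift [0.0005 0.0015 0.0004] turn [ 0.0006 -0.0009 -0.0013] joints [ 0.28  0.72 -0.58  1.85  0.57  0.74  0.54]
```

```bash
cat > circ.py <<'E'
import numpy as np,sys
a0,n,step=float(sys.argv[1]),int(sys.argv[2]),float(sys.argv[3]); ox,oy,dy=[float(v) for v in sys.argv[4:7]]
x=np.array([np.sin(np.radians(66.5)),-np.cos(np.radians(66.5))]); z=np.array([np.cos(np.radians(66.5)),np.sin(np.radians(66.5))])
P=lambda a:.015*np.array([np.cos(np.radians(a)),np.sin(np.radians(a))])
o=np.array([ox,oy]) # extra world correction
for k in range(1,n+1):
    d=P(a0+k*step)-P(a0)+o; print(f"{x@d:.4f},{dy},{z@d:.4f},0,0,0,0.1,")
E
python3 circ.py -54.1 10 9 0.0005 0.0002 0.001
```

```text
0.0014,0.001,0.0025,0,0,0,0.1,
0.0021,0.001,0.0047,0,0,0,0.1,
0.0024,0.001,0.0071,0,0,0,0.1,
0.0024,0.001,0.0094,0,0,0,0.1,
0.0020,0.001,0.0117,0,0,0,0.1,
0.0012,0.001,0.0140,0,0,0,0.1,
0.0001,0.001,0.0161,0,0,0,0.1,
-0.0013,0.001,0.0179,0,0,0,0.1,
-0.0030,0.001,0.0196,0,0,0,0.1,
-0.0049,0.001,0.0209,0,0,0,0.1,
```

```bash
python3 -m inch '[0.0014,0.001,0.0025,0,0,0,0.1,0.0021,0.001,0.0047,0,0,0,0.1,0.0024,0.001,0.0071,0,0,0,0.1,0.0024,0.001,0.0094,0,0,0,0.1,0.0020,0.001,0.0117,0,0,0,0.1,0.0012,0.001,0.0140,0,0,0,0.1,0.0001,0.001,0.0161,0,0,0,0.1,-0.0013,0.001,0.0179,0,0,0,0.1,-0.0030,0.001,0.0196,0,0,0,0.1,-0.0049,0.001,0.0209,0,0,0,0.1]'; python3 -c "
from h import *
s=st();d=np.array(s['tool_pos'][:2])-[.6403,.0353];print(np.hypot(*d),np.degrees(np.arctan2(d[1],d[0])))"; python3 circ.py 35.9 10 9 0 0 0
```

```text
clock: 16.82
tool_pos: [0.6532, 0.0441, 0.0996]
tool_rot: [-1.546, 0.322, -0.323]
ft_force: [-1.1, -2.2, 1.5]
grip_width: 0.0235
t 16.82 pos [0.6532 0.0441 0.0996] rot [-1.5464  0.3221 -0.3226] F [-1.08 -2.21  1.52] T [-0.65  0.09  0.02] g 0.0235
0.015606610251907387 34.476017115220394
-0.0021,0.0,0.0010,0,0,0,0.1,
-0.0044,0.0,0.0017,0,0,0,0.1,
-0.0067,0.0,0.0021,0,0,0,0.1,
-0.0090,0.0,0.0020,0,0,0,0.1,
-0.0114,0.0,0.0016,0,0,0,0.1,
-0.0136,0.0,0.0009,0,0,0,0.1,
-0.0157,0.0,-0.0002,0,0,0,0.1,
-0.0176,0.0,-0.0017,0,0,0,0.1,
-0.0192,0.0,-0.0033,0,0,0,0.1,
-0.0205,0.0,-0.0053,0,0,0,0.1,
```

```bash
python3 -m inch '[-0.0021,0,0.0010,0,0,0,0.1,-0.0044,0,0.0017,0,0,0,0.1,-0.0067,0,0.0021,0,0,0,0.1,-0.0090,0,0.0020,0,0,0,0.1,-0.0114,0,0.0016,0,0,0,0.1,-0.0136,0,0.0009,0,0,0,0.1,-0.0157,0,-0.0002,0,0,0,0.1,-0.0176,0,-0.0017,0,0,0,0.1,-0.0192,0,-0.0033,0,0,0,0.1,-0.0205,0,-0.0053,0,0,0,0.1]'; python3 -c "
from h import *
s=st();d=np.array(s['tool_pos'][:2])-[.6403,.0353];print(np.hypot(*d),np.degrees(np.arctan2(d[1],d[0])))"; python3 circ.py 125.9 10 9 0 0 0
```

```text
clock: 18.08
tool_pos: [0.6318, 0.0481, 0.0996]
tool_rot: [-1.545, 0.322, -0.322]
ft_force: [2.7, 0.8, 0.9]
grip_width: 0.0234
t 18.07 pos [0.6318 0.0481 0.0996] rot [-1.5454  0.3224 -0.3219] F [2.73 0.84 0.87] T [-0.01 -0.65  0.  ] g 0.0234
0.015324108144400267 123.59315217365214
-0.0010,0.0,-0.0021,0,0,0,0.1,
-0.0017,0.0,-0.0044,0,0,0,0.1,
-0.0021,0.0,-0.0067,0,0,0,0.1,
-0.0020,0.0,-0.0090,0,0,0,0.1,
-0.0016,0.0,-0.0114,0,0,0,0.1,
-0.0009,0.0,-0.0136,0,0,0,0.1,
0.0002,0.0,-0.0157,0,0,0,0.1,
0.0017,0.0,-0.0176,0,0,0,0.1,
0.0033,0.0,-0.0192,0,0,0,0.1,
0.0053,0.0,-0.0205,0,0,0,0.1,
```

```bash
python3 -m inch '[-0.0010,0,-0.0021,0,0,0,0.1,-0.0017,0,-0.0044,0,0,0,0.1,-0.0021,0,-0.0067,0,0,0,0.1,-0.0020,0,-0.0090,0,0,0,0.1,-0.0016,0,-0.0114,0,0,0,0.1,-0.0009,0,-0.0136,0,0,0,0.1,0.0002,0,-0.0157,0,0,0,0.1,0.0017,0,-0.0176,0,0,0,0.1,0.0033,0,-0.0192,0,0,0,0.1,0.0053,0,-0.0205,0,0,0,0.1]'; python3 -c "
from h import *
s=st();d=np.array(s['tool_pos'][:2])-[.6403,.0353];print(np.hypot(*d),np.degrees(np.arctan2(d[1],d[0])))"; python3 circ.py 215.9 10 9 0 0 0
```

```text
clock: 19.32
tool_pos: [0.6277, 0.0267, 0.0993]
tool_rot: [-1.547, 0.324, -0.321]
ft_force: [0.1, 2.0, 0.7]
grip_width: 0.0236
t 19.32 pos [0.6277 0.0267 0.0993] rot [-1.5468  0.3241 -0.3206] F [0.06 2.05 0.68] T [ 0.64 -0.02 -0.05] g 0.0236
0.015257373891865185 -145.48603815827173
0.0021,0.0,-0.0010,0,0,0,0.1,
0.0044,0.0,-0.0017,0,0,0,0.1,
0.0067,0.0,-0.0021,0,0,0,0.1,
0.0090,0.0,-0.0020,0,0,0,0.1,
0.0114,0.0,-0.0016,0,0,0,0.1,
0.0136,0.0,-0.0009,0,0,0,0.1,
0.0157,0.0,0.0002,0,0,0,0.1,
0.0176,0.0,0.0017,0,0,0,0.1,
0.0192,0.0,0.0033,0,0,0,0.1,
0.0205,0.0,0.0053,0,0,0,0.1,
```

```bash
python3 -m inch '[0.0021,0,-0.0010,0,0,0,0.1,0.0044,0,-0.0017,0,0,0,0.1,0.0067,0,-0.0021,0,0,0,0.1,0.0090,0,-0.0020,0,0,0,0.1,0.0114,0,-0.0016,0,0,0,0.1,0.0136,0,-0.0009,0,0,0,0.1,0.0157,0,0.0002,0,0,0,0.1,0.0176,0,0.0017,0,0,0,0.1,0.0192,0,0.0033,0,0,0,0.1,0.0205,0,0.0053,0,0,0,0.1]'; python3 -m inch '[0.0009,0,0.0022,0,0,0,0.1,0.0017,0,0.0045,0,0,0,0.1,0.0020,0,0.0068,0,0,0,0.1,0.0020,0,0.0090,0,0,0,0.1,0.0016,0,0.0114,0,0,0,0.1,0.0009,0,0.0136,0,0,0,0.1]';python3 - <<'E'
from h import *
s=st();d=np.array(s['tool_pos'][:2])-[.6403,.0353];print(np.hypot(*d),np.degrees(np.arctan2(d[1],d[0])))
f=grab('scene','s12.png')
a=f["image"][170:290,260:400,::-1]; cv2.imwrite('pics/s12z.png',cv2.resize(a,(700,600),interpolation=cv2.INTER_CUBIC))
E
```

```text
clock: 20.58
tool_pos: [0.6489, 0.0226, 0.0992]
tool_rot: [-1.548, 0.324, -0.321]
ft_force: [-2.7, 0.4, 1.6]
grip_width: 0.0229
clock: 21.32
tool_pos: [0.6557, 0.035, 0.0994]
tool_rot: [-1.547, 0.323, -0.322]
ft_force: [-1.5, -1.2, 0.1]
grip_width: 0.0235
t 21.32 pos [0.6557 0.035  0.0994] rot [-1.5472  0.323  -0.3221] F [-1.52 -1.19  0.14] T [-0.5   0.42  0.03] g 0.0235
0.015402197243626091 -1.2746779247834203
```

View pics/s12z.png

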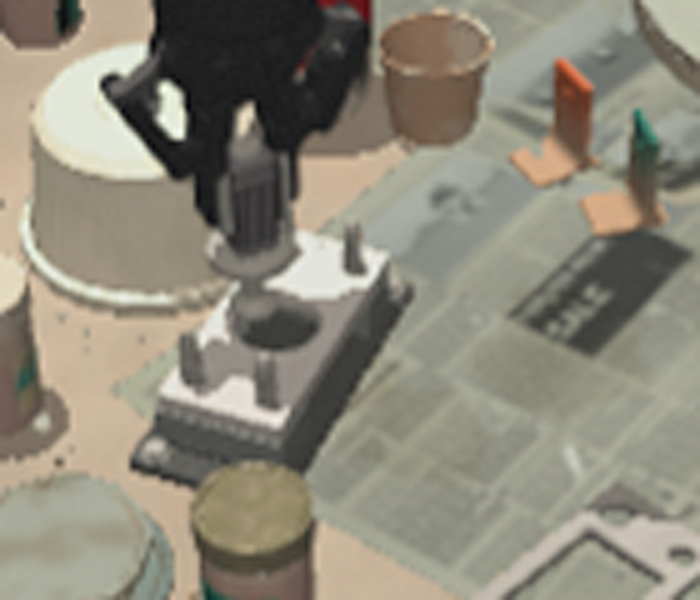

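```bash
python3 -m inch '[0,-0.02,0,0,0,0,0.1,0,-0.06,0,0,0,0,0.1,0,-0.087,0,0,0,0,0.1,0,-0.087,0,0,0,0,0.1,0,-0.087,0,0,0,0,0.1]'; python3 go.py .4174 .2802 .186 66.5
```

```text
clock: 22.0
tool_pos: [0.6552, 0.0353, 0.186]
tool_rot: [-1.547, 0.323, -0.321]
ft_force: [-0.4, -0.3, -1.5]
grip_width: 0.0237
shift [-0.3159  0.0003  0.1296] turn [ 0.0002 -0.0007 -0.0012] joints [ 0.31  0.63 -0.65  1.79  0.48  0.89  0.6 ]
```

```bash
python3 -m inch '[-0.3159,0,0.1296,0,0,0,0.1,-0.3159,0,0.1296,0,0,0,0.1,-0.3159,0,0.1296,0,0,0,0.1,-0.3159,0,0.1296,0,0,0,0.1,-0.3159,0,0.1296,0,0,0,0.1,-0.3159,0,0.1296,0,0,0,0.1,-0.3159,0,0.1296,0,0,0,0.1,-0.3159,0,0.1296,0,0,0,0.1,-0.3159,0,0.1296,0,0,0,0.1]'; python3 go.py .4174 .2802 .13 66.5
```

```text
clock: 23.12
tool_pos: [0.4187, 0.2789, 0.1861]
tool_rot: [-1.547, 0.326, -0.324]
ft_force: [0.3, -0.6, -1.5]
grip_width: 0.0236
shift [-0.0016  0.0561  0.0008] turn [ 0.0013 -0.0037 -0.0011] joints [-0.15  0.46 -0.7   2.12  0.45  0.71  0.02]
```

```bash
python3 -m inch '[-0.0005,0.03,0.0004,0.001,-0.003,0,0.1,-0.0005,0.058,0.0004,0.001,-0.003,0,0.1,-0.0005,0.06,0.0004,0.001,-0.003,0,0.1,-0.0005,0.06,0.0004,0.001,-0.003,0,0.1,-0.0005,0.06,0.0004,0.001,-0.003,0,0.1]'; python3 go.py .4174 .2804 .0745 66.5
python3 - <<'E'
from h import *
f=grab('wrist','w13.png');f=grab('scene','s13.png'); np.save('/tmp/s13.npy',f,allow_pickle=True);s=st()
x,y,z=s['tool_pos']
a=f["image"][290:360,280:360,::-1].copy(); a=cv2.resize(a,None,fx=8,fy=8,interpolation=cv2.INTER_CUBIC)
R=lambda x,y,r,z:[(x+r*np.cos(t),y+r*np.sin(t),z) for t in np.linspace(0,6.28,40)]
for X,Y,r,h,c in [(x,y,.003,z-.0661,(0,0,255)),(x,y,.013,z-.0603,(0,0,255)),(.4174,.2804,.0175,.05,(0,255,0)),(.4171,.2788,.0175,.05,(255,0,0))]:
    p=(proj(f,R(X,Y,r,h))-[280,290]+.5)*8-.5; cv2.polylines(a,[p.astype(np.int32)],True,c,1)
cv2.imwrite('pics/s13p.png',a)
E
```

```text
clock: 23.75
tool_pos: [0.4182, 0.2813, 0.1277]
tool_rot: [-1.544, 0.32, -0.321]
ft_force: [0.1, 0.8, -1.4]
grip_width: 0.0237
shift [-0.0004  0.0532 -0.0013] turn [-0.0026  0.0016  0.0001] joints [-0.22  0.54 -0.61  2.16  0.56  0.59 -0.08]
t 23.85 pos [0.418  0.2813 0.1276] rot [-1.5446  0.3197 -0.3207] F [ 0.2  -0.52 -1.97] T [-0.    0.05  0.03] g 0.0237
```

View pics/s13p.png

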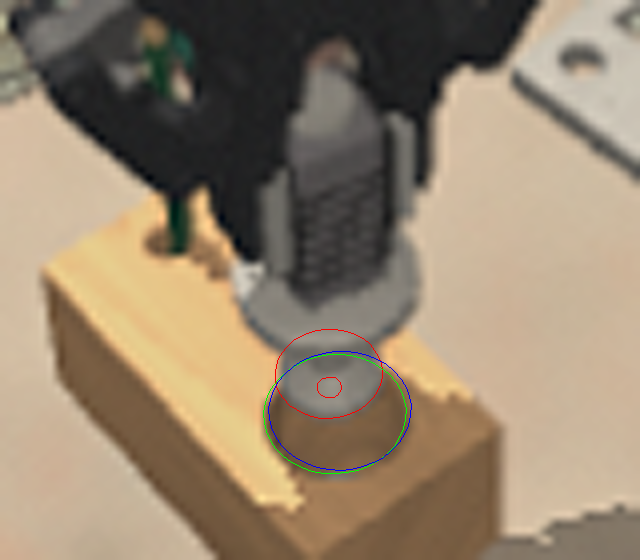

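```bash
python3 -m inch '[-0.0004,0.012,-0.001,-0.0026,0.0016,0,0.1,-0.0004,0.025,-0.001,-0.0026,0.0016,0,0.1,-0.0004,0.04,-0.001,-0.0026,0.0016,0,0.1,-0.0004,0.05,-0.001,-0.0026,0.0016,0,0.1,-0.0004,0.0525,-0.001,-0.0026,0.0016,0,0.1,-0.0004,0.0525,-0.001,-0.0026,0.0016,0,0.1,-0.0004,0.0525,-0.001,-0.0026,0.0016,0,0.1]'; python3 go.py .4174 .2804 .0741 66.5
```

```text
clock: 24.72
tool_pos: [0.4159, 0.2799, 0.0742]
tool_rot: [-1.55, 0.322, -0.32]
ft_force: [-2.7, -0.4, 4.3]
grip_width: 0.0233
shift [0.0011 0.0001 0.0011] turn [ 0.0032  0.001  -0.0011] joints [-0.3   0.62 -0.52  2.2   0.67  0.48 -0.18]
```

```bash
python3 -m inch '[0,0,0,0,0,0,0.3,0,0,0,0,0,0,0.7,0,0,0,0,0,0,1,0,0,0,0,0,0,1,0,-0.04,0,0,0,0,1,0,-0.1,0,0,0,0,1,0,-0.145,0,0,0,0,1,0,-0.145,0,0,0,0,1,0,-0.145,0,0,0,0,1]'; python3 - <<'E'
from h import *
f=grab('wrist','w14.png');f=grab('scene','s14.png');st()
cv2.imwrite('pics/s14z.png',cv2.resize(f["image"][170:410,220:460,::-1],(600,600),interpolation=cv2.INTER_CUBIC))
E
python3 go.py .4316 .0721 .15 -6.4
```

```text
clock: 25.85
tool_pos: [0.4165, 0.2796, 0.2186]
tool_rot: [-1.549, 0.323, -0.32]
ft_force: [-0.3, 0.4, -0.5]
grip_width: 0.0858
t 25.95 pos [0.416  0.2794 0.2177] rot [-1.5508  0.3241 -0.3188] F [ 0.17  0.21 -0.03] T [ 0.   -0.05  0.01] g 0.0853
shift [ 0.097   0.0683 -0.1836] turn [0.0055 1.2729 0.0008] joints [-0.11  0.42 -0.75  2.09  0.4   0.78  0.06]
```

View pics/s14z.png

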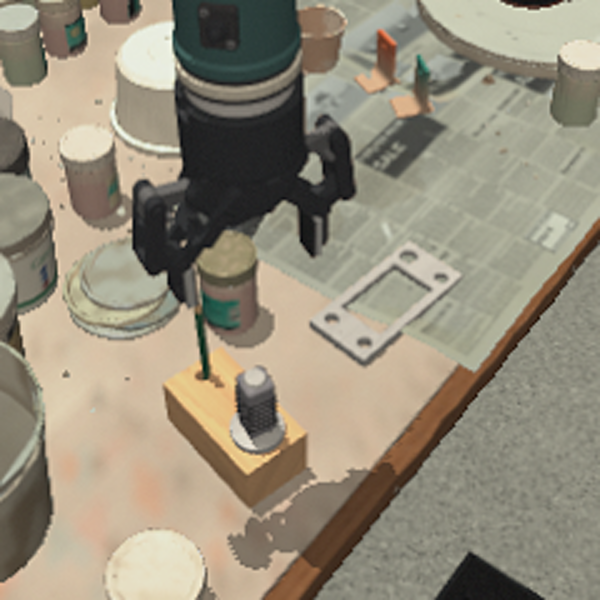

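View pics/w14.png

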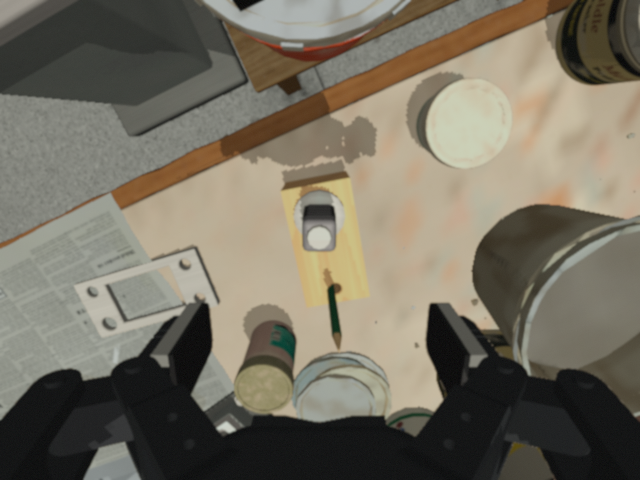

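```bash
python3 -m inch '[0.097,0.0683,-0.1836,0.003,1.2729,0,1,0.097,0.0683,-0.1836,0.003,1.2729,0,1,0.097,0.0683,-0.1836,0.003,1.2729,0,1,0.097,0.0683,-0.1836,0.003,1.2729,0,1,0.097,0.0683,-0.1836,0.003,1.2729,0,1,0.097,0.0683,-0.1836,0.003,1.2729,0,1,0.097,0.0683,-0.1836,0.003,1.2729,0,1,0.097,0.0683,-0.1836,0.003,1.2729,0,1,0.097,0.0683,-0.1836,0.003,1.2729,0,1,0.097,0.0683,-0.1836,0.003,1.2729,0,1]';python3 - <<'E'
from h import *
f=grab('wrist','w15.png');st()
E
python3 go.py .4316 .0721 .04 -6.4
```

```text
clock: 27.2
tool_pos: [0.4323, 0.0733, 0.1508]
tool_rot: [-1.155, 1.29, -1.29]
ft_force: [-0.5, 0.1, 0.4]
grip_width: 0.0853
t 27.25 pos [0.4324 0.0732 0.1509] rot [-1.1544  1.2902 -1.2903] F [-0.27 -0.11  0.6 ] T [-0.04 -0.03 -0.01] g 0.0856
shift [ 0.0012  0.1109 -0.0007] turn [-0.0003  0.0009 -0.0002] joints [-0.01  0.39 -0.33  2.29  0.26  0.49 -0.66]
```

View pics/w15.png

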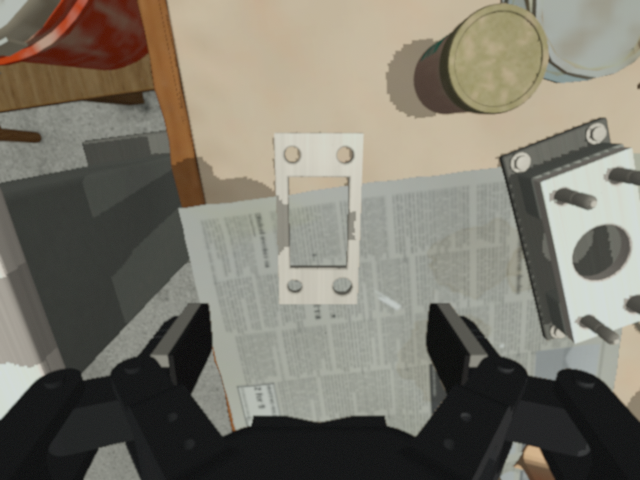

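```bash
python3 -m inch '[0.001,0.06,-0.0005,0,0.0009,0,1,0.001,0.12,-0.0005,0,0.0009,0,1,0.001,0.145,-0.0005,0,0.0009,0,1,0.001,0.152,-0.0005,0,0.0009,0,1,0.001,0.152,-0.0005,0,0.0009,0,1,0.001,0.152,-0.0005,0,0.0009,0,1]'; python3 go.py .4316 .0721 -.001 -6.4
```

```text
clock: 28.0
tool_pos: [0.4329, 0.0724, 0.0002]
tool_rot: [-1.151, 1.29, -1.292]
ft_force: [-0.0, -0.4, 0.2]
grip_width: 0.0853
shift [ 0.0005  0.0012 -0.0012] turn [-0.0028 -0.0012 -0.0013] joints [-0.22  0.7  -0.06  2.37  0.48  0.08 -0.87]
```

```bash
python3 -m inch '[0.0005,0.001,-0.0012,-0.002,-0.001,-0.001,0.7,0.0005,0.001,-0.0012,-0.002,-0.001,-0.001,0.5,0.0005,0.001,-0.0012,-0.002,-0.001,-0.001,0.2,0.0005,0.001,-0.0012,-0.002,-0.001,-0.001,0.2,0.0005,0.001,-0.0012,-0.002,-0.001,-0.001,0.2]'; python3 -m inch '[0,-0.02,0,0,0,0,0.2, 0,-0.06,0,0,0,0,0.2, 0,-0.12,0,0,0,0,0.2, 0,-0.134,0,0,0,0,0.2, 0,-0.134,0,0,0,0,0.2, 0,-0.134,0,0,0,0,0.2]';python3 - <<'E'
from h import *
f=grab('wrist','w16.png');st()
E
python3 go.py .6404 .0356 .133 15.5
```

```text
clock: 28.62
tool_pos: [0.4315, 0.0719, -0.0004]
tool_rot: [-1.153, 1.29, -1.292]
ft_force: [-0.4, -1.1, 13.2]
grip_width: 0.0637
clock: 29.38
tool_pos: [0.4298, 0.0715, 0.1309]
tool_rot: [-1.159, 1.293, -1.291]
ft_force: [-0.2, 0.4, -2.5]
grip_width: 0.0633
t 29.43 pos [0.4297 0.0716 0.1307] rot [-1.1591  1.2935 -1.2902] F [-0.58 -0.17 -2.17] T [0.04 0.02 0.02] g 0.0636
shift [ 0.0123 -0.0033  0.2134] turn [ 0.0048 -0.3821  0.0012] joints [ 0.02  0.43 -0.38  2.31  0.36  0.46 -0.75]
```

View pics/w16.png

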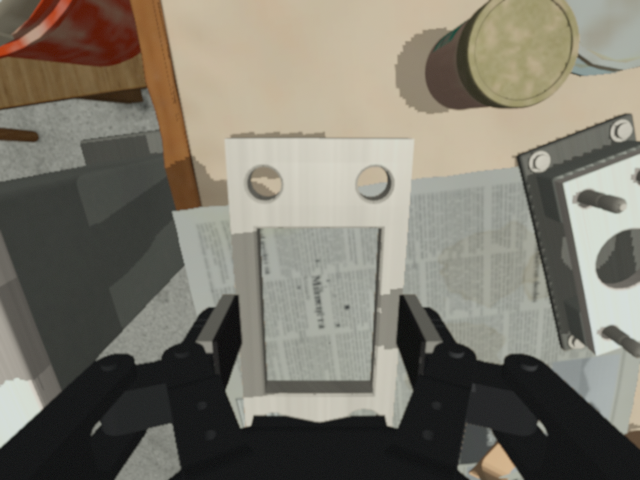

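```bash
python3 -m inch '[0.0123,-0.0033,0.2134,0.003,-0.3821,0,0.2,0.0123,-0.0033,0.2134,0.003,-0.3821,0,0.2,0.0123,-0.0033,0.2134,0.003,-0.3821,0,0.2,0.0123,-0.0033,0.2134,0.003,-0.3821,0,0.2,0.0123,-0.0033,0.2134,0.003,-0.3821,0,0.2,0.0123,-0.0033,0.2134,0.003,-0.3821,0,0.2,0.0123,-0.0033,0.2134,0.003,-0.3821,0,0.2]';python3 - <<'E'
from h import *
from mp import held
s=st();f=grab('wrist','w17.png');
held(f,s,boxes=((238,158,295,210),(346,158,402,210)))
f=grab('top','t17.png');np.save('/tmp/t17.npy',f,allow_pickle=True)
st()
a=f["image"][196:240,290:340,::-1]; cv2.imwrite('pics/t17z.png',cv2.resize(a,None,fx=14,fy=14,interpolation=cv2.INTER_CUBIC))
E
python3 go.py .6404 .0356 .133 15.5
```

```text
clock: 30.3
tool_pos: [0.6396, 0.0367, 0.1342]
tool_rot: [-1.327, 1.007, -1.006]
ft_force: [-0.2, -0.3, -2.4]
grip_width: 0.0632
t 30.3 pos [0.6396 0.0367 0.1342] rot [-1.3273  1.0069 -1.006 ] F [-0.25 -0.33 -2.44] T [-0.05  0.    0.02] g 0.0632
hole d 20.68340492248535 px [258.194  186.0163] world [0.60337939453125, 0.0822564468383789] tool [-0.0536 -0.0098 -0.0226]
hole d 13.416990280151367 px [377.9863 184.5038] world [0.6449756469726563, 0.09501080322265625] tool [-0.0547 -0.0098  0.0209]
ztop 0.14402930452659585
t 30.4 pos [0.6404 0.0365 0.1349] rot [-1.326   1.006  -1.0074] F [ 0.52 -0.15 -2.67] T [-0.05  0.02 -0.04] g 0.0635
shift [ 0.0009  0.0019 -0.0003] turn [-0.0002  0.0013  0.0009] joints [ 0.21  0.65 -0.49  1.86  0.43  0.74 -0.25]
```

View pics/t17z.png

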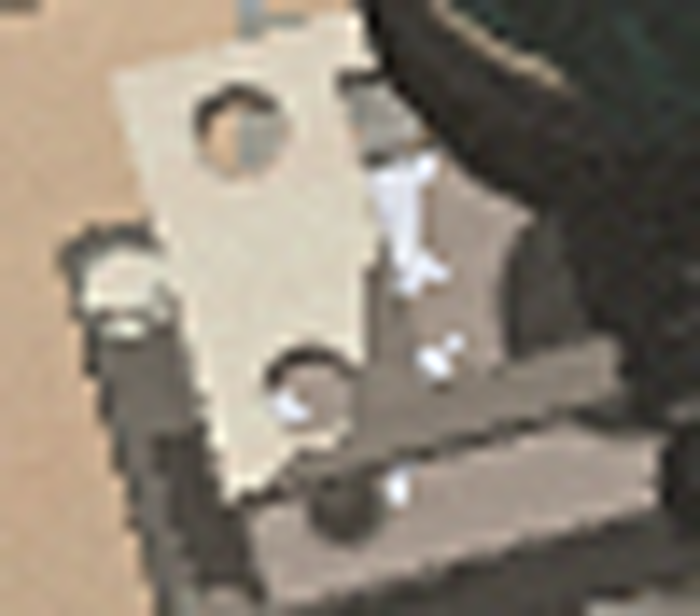

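View pics/w17.png

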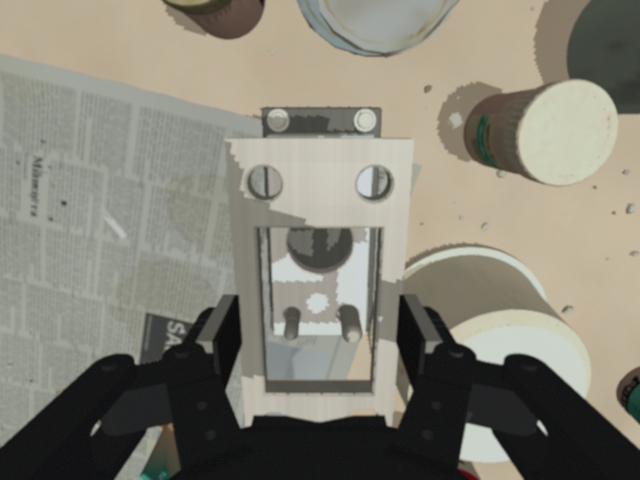

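```bash
python3 - <<'E'
from h import *
np.set_printoptions(suppress=True,precision=4)
f=np.load('/tmp/t17.npy',allow_pickle=True).item()
z=lambda p:(np.array(p,float)+.5)/14-.5+np.array([290,196])
o=onplane(f,z([(241,130),(309,388)]),.1450)[:,:2]; v=o[0]-o[1]
print(o,np.linalg.norm(v),np.degrees(np.arctan2(v[1],v[0])),np.array([.6452,.0926])-o[0],np.array([.6070,.0815])-o[1])
E
python3 -m inch '[0.001,0.03,-0.0003,0,0.001,0,0.2,0.001,0.048,-0.0003,0,0.001,0,0.2,0.001,0.053,-0.0003,0,0.001,0,0.2,0.001,0.053,-0.0003,0,0.001,0,0.2,0.001,0.053,-0.0003,0,0.001,0,0.2,0.001,0.053,-0.0003,0,0.001,0,0.2]';python3 - <<'E'
from h import *
st();f=grab('top','t18.png'); np.save('/tmp/t18.npy',f,allow_pickle=True);w=grab('wrist','w18.png'); st()
a=cv2.imread('pics/t18.png')[200:244,290:340]; a=cv2.resize(a,None,fx=14,fy=14,interpolation=cv2.INTER_CUBIC)
cv2.imwrite('pics/c18.png',a)
E
python3 go.py .6404 .0356 .08 15.5
```

```text
[[0.6439 0.0937]
 [0.6056 0.0836]] 0.03959482245817359 14.696210814380747 [ 0.0013 -0.0011] [ 0.0014 -0.0021]
clock: 31.15
tool_pos: [0.6424, 0.0351, 0.083]
tool_rot: [-1.323, 1.006, -1.01]
ft_force: [0.9, 0.1, -3.3]
grip_width: 0.0634
t 31.15 pos [0.6424 0.0351 0.083 ] rot [-1.3229  1.0059 -1.0104] F [ 0.89  0.12 -3.26] T [ 0.01  0.02 -0.03] g 0.0634
t 31.25 pos [0.6421 0.035  0.0827] rot [-1.3233  1.0063 -1.0102] F [ 0.14 -0.37 -1.84] T [0. 0. 0.] g 0.0636
shift [-0.001   0.0027 -0.0015] turn [-0.0025 -0.0011  0.001 ] joints [ 0.18  0.71 -0.45  1.88  0.49  0.65 -0.3 ]
```

View pics/c18.png

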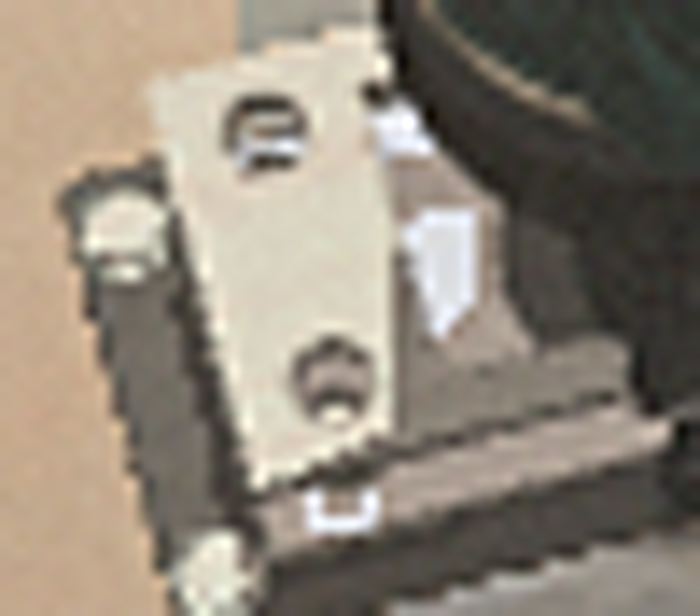

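View pics/w18.png

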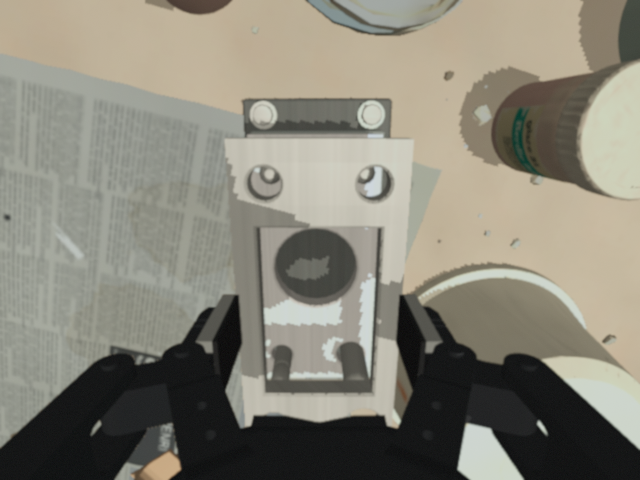

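```bash
python3 - <<'E'
from h import *
np.set_printoptions(suppress=True,precision=4)
f=np.load('/tmp/t18.npy',allow_pickle=True).item()
z=lambda p:(np.array(p,float)+.5)/14-.5+np.array([290,200])
o=onplane(f,z([(264,131),(334,378)]),.0932)[:,:2]; v=o[0]-o[1]
print(o,np.linalg.norm(v),np.degrees(np.arctan2(v[1],v[0])),np.array([.6452,.0926])-o[0],np.array([.6070,.0815])-o[1])
E
```

```text
[[0.6471 0.0927]
 [0.6084 0.0818]] 0.040222756604254443 15.719634031726955 [-0.0019 -0.0001] [-0.0014 -0.0003]
```

```bash
python3 -m inch '[-0.0003,0.004,-0.0017,-0.002,0,0.001,0.2,-0.0003,0.008,-0.0017,-0.002,0,0.001,0.2,-0.0003,0.008,-0.0017,-0.002,0,0.001,0.2,-0.0003,0.008,-0.0017,-0.002,0,0.001,0.2,-0.0003,0.008,-0.0017,-0.002,0,0.001,0.2]';python3 - <<'E'
from h import *
st();f=grab('top','t19.png'); w=grab('wrist','w19.png'); st()
a=cv2.imread('pics/t19.png')[200:244,290:340]; a=cv2.resize(a,None,fx=10,fy=10,interpolation=cv2.INTER_CUBIC)
b=cv2.imread('pics/w19.png')[150:230,225:425]; b=cv2.resize(b,(500,200))
c=np.zeros((640,500,3),np.uint8); c[:440]=a[:, :500]; c[440:]=b; cv2.imwrite('pics/c19.png',c)
E
python3 go.py .6405 .0353 .07 15.5
```

```text
clock: 31.88
tool_pos: [0.6402, 0.0349, 0.0742]
tool_rot: [-1.325, 1.009, -1.008]
ft_force: [1.3, 0.5, -2.8]
grip_width: 0.0629
t 31.88 pos [0.6402 0.0349 0.0742] rot [-1.3248  1.0086 -1.0081] F [ 1.25  0.49 -2.76] T [ 0.01  0.04 -0.05] g 0.0629
t 31.98 pos [0.6402 0.0349 0.0743] rot [-1.3248  1.0086 -1.0082] F [ 0.34  0.14 -2.01] T [-0.04 -0.05 -0.05] g 0.0633
shift [-0.0003  0.0043  0.0004] turn [ 0.0002 -0.001  -0.0001] joints [ 0.17  0.72 -0.44  1.89  0.49  0.64 -0.3 ]
```

View pics/c19.png

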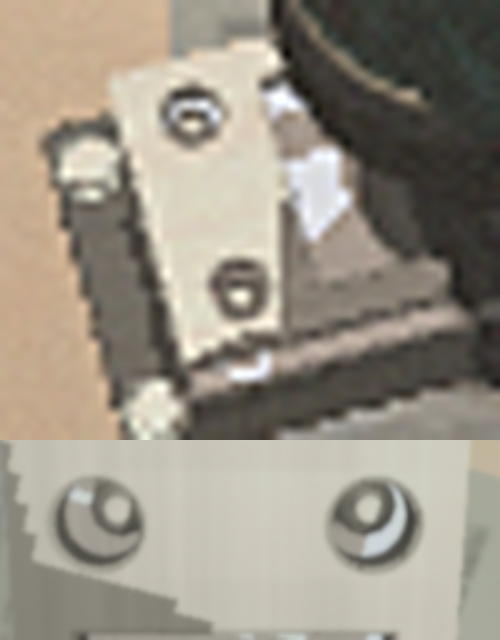

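```bash
python3 -m inch '[0,0.004,0.0002,0,0,0,0.2,0,0.008,0.0002,0,0,0,0.2,0,0.012,0.0002,0,0,0,0.2,0,0.012,0.0002,0,0,0,0.2]'; python3 -m inch '[0,0.006,0,0,0,0,0.2,0,0.012,0,0,0,0,0.2,0,0.017,0,0,0,0,0.2,0,0.019,0,0,0,0,0.2,0,0.019,0,0,0,0,0.2]'
```

```text
clock: 32.48
tool_pos: [0.6407, 0.0351, 0.0619]
tool_rot: [-1.325, 1.008, -1.008]
ft_force: [0.7, 0.7, -2.1]
grip_width: 0.0636
clock: 33.1
tool_pos: [0.6406, 0.0351, 0.0431]
tool_rot: [-1.324, 1.008, -1.008]
ft_force: [0.8, 0.2, -3.4]
grip_width: 0.0631
```

```bash
python3 -m inch '[0,0.002,0,0,0,0,0.2,0,0.003,0,0,0,0,0.2,0,0.003,0,0,0,0,0.2,0,0.003,0,0,0,0,0.2]'
```

```text
clock: 33.6
tool_pos: [0.6406, 0.035, 0.0403]
tool_rot: [-1.324, 1.008, -1.008]
ft_force: [3.5, 1.2, -1.6]
grip_width: 0.0635
```

```bash
python3 -m inch '[0,0.001,0,0,0,0,0.2,0,0.001,0,0,0,0,0.2]';  python3 -m inch '[0,0.001,0,0,0,0,0.2,0,0.001,0,0,0,0,0.2]'
```

```text
clock: 33.85
tool_pos: [0.6407, 0.035, 0.0399]
tool_rot: [-1.325, 1.008, -1.009]
ft_force: [0.1, 0.3, 4.2]
grip_width: 0.0633
clock: 34.1
tool_pos: [0.6407, 0.035, 0.0398]
tool_rot: [-1.325, 1.008, -1.009]
ft_force: [0.4, 0.2, 10.9]
grip_width: 0.0637
```

```bash
python3 -m inch '[0,-0.001,0,0,0,0,0.7,0,-0.001,0,0,0,0,1,0,-0.001,0,0,0,0,1,0,-0.03,0,0,0,0,1,0,-0.09,0,0,0,0,1,0,-0.15,0,0,0,0,1,0,-0.16,0,0,0,0,1,0,-0.16,0,0,0,0,1]'; python3 go.py .45 -.20 .3 15.5; python3 - <<'E'
from h import *
f=grab('wrist','w20.png'); f=grab('scene','s20.png')
a=f["image"][180:300,260:400,::-1]; cv2.imwrite('pics/s20z.png',cv2.resize(a,(700,600),interpolation=cv2.INTER_CUBIC))
E
```

```text
clock: 35.1
tool_pos: [0.6398, 0.0346, 0.1982]
tool_rot: [-1.325, 1.009, -1.009]
ft_force: [0.2, 0.3, 0.2]
grip_width: 0.0855
shift [ 0.1757 -0.1015 -0.2455] turn [ 0.0009 -0.0015  0.0003] joints [ 0.25  0.57 -0.54  1.82  0.38  0.86 -0.21]
```

View pics/s20z.png

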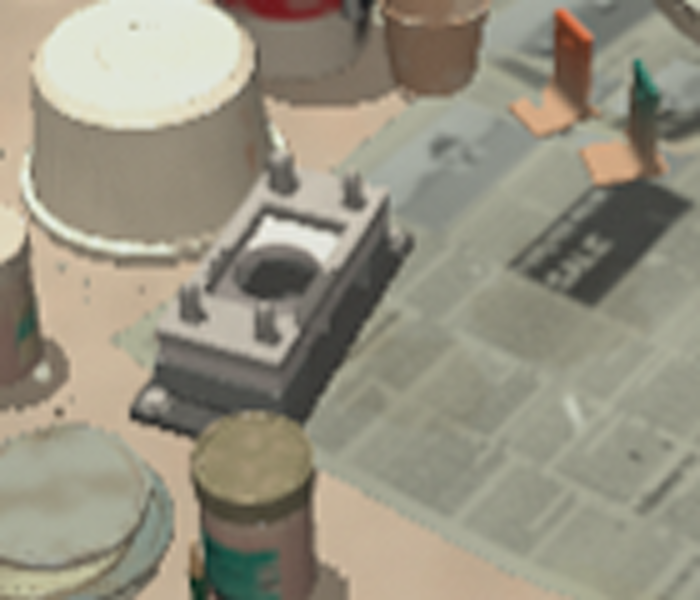

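View pics/w20.png

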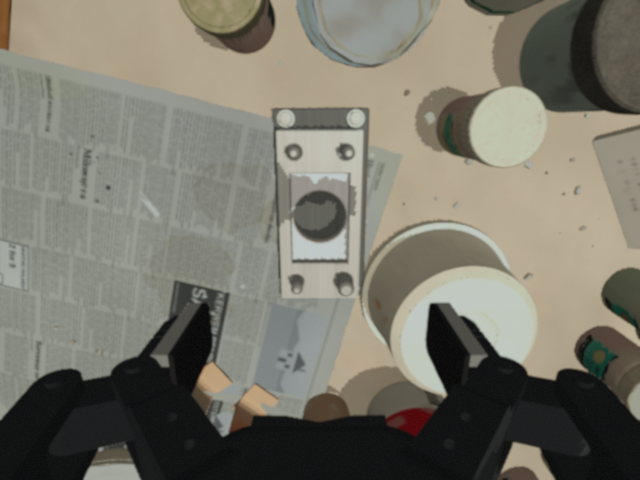

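```bash
python3 - <<'E'
from h import *
f=bot.grab_frame('wrist'); P=cloud(f); c=np.array([.6405,.0352]); a=np.radians(105.6)
d=P[...,:2]-c; u=d[...,0]*np.cos(a)+d[...,1]*np.sin(a); v=-d[...,0]*np.sin(a)+d[...,1]*np.cos(a); z=P[...,2]
for n,m in [('left end',(u>.042)&(u<.066)&(abs(v)<.008)),('right end',(u<-.042)&(u>-.066)&(abs(v)<.008)),('v+',(abs(u)<.03)&(v>.026)&(v<.031)),('v-',(abs(u)<.03)&(v<-.026)&(v>-.031)),('die',(abs(u)<.034)&(abs(u)>.026)&(abs(v)<.015))]:
    k=m&(z>.03)&(z<.06); print(n,k.sum(),np.median(z[k]).round(4),z[k].std().round(4))
f=grab('top','t20.png'); st()
E
```

```text
left end 667 0.0497 0.0007
right end 491 0.0499 0.0007
v+ 448 0.0498 0.0007
v- 445 0.0498 0.0007
die 672 0.0398 0.0007
t 35.3 pos [0.6388 0.0344 0.1959] rot [-1.3282  1.0118 -1.0059] F [-0.49  0.37  0.05] T [ 0.05 -0.04  0.04] g 0.0854
```

View pics/t20.png

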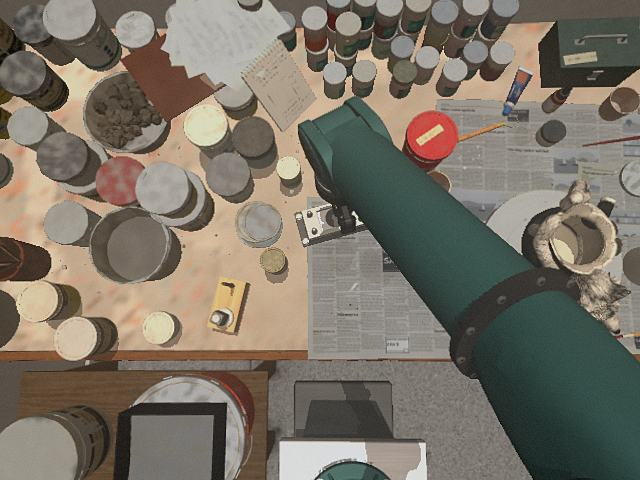

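The retainer's top is level at 0.0498 m, with the die plate top at 0.0398 m. The robot is clear of everything, so I'm handing in.

```bash
python3 -c "
from workcell import bot
print(bot.finish_job())"
```

```text
the job is handed in; nothing more can be done
None
```

The job is done in the order asked and handed in at about 35 s of the 72 s.

- **Die plate:** it lies flat on the risers over all four studs. Its top measured 39.8 mm above the bench, against 40 mm expected.
- **Deburring:** I ran the cone about 410° anticlockwise round the bore, starting at the thick dowel's side and finishing about 50° past the start. The upward push was about 2 to 3 N wherever I read it, which fits about 3 to 4 mm of spring travel and is well short of bottoming. I read the force only at the start, each quarter turn and the finish. I couldn't check the cut itself.
- **Deburrer:** it is back upright in its bore in the tool block, with its collar seated. The last scene and wrist pictures showed this.
- **Retaining plate:** it lies flat on the die plate. Depth readings at both ends and both long sides were 49.7 to 49.9 mm, against 50 mm expected.
- **Other things:** I saw nothing moved in the last pictures, though the arm hid part of the bench in the final top view. The gripper was open and clear.

**Disagreement:** the wrist camera read about 1 mm off sideways against the gripper's centring. I lined up the plates with the top camera instead, and both went down without binding. The highest wrist force I read was about 13 N.

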